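Start the air-cleaner fan over the bolted half of a split door

ROBOT

A 6-joint arm with a two-finger parallel gripper is mounted at the origin on the work surface. World frame = base frame: x ahead of the robot, y to its left, z up, the work surface at z = 0. Lengths are in m, angles in rad, forces in N, time in s.
With the tool pointing down it reaches from about 0.325 to 0.775 m from the base axis. Payload 5.5 kg.
Tool frame: the origin (TCP) lies midway between the tips of the shut fingers; the grasp point (between the pads) lies 19 mm behind it; z points along the fingers, y is the direction in which the jaws open and shut (so a half turn about z gives the same grasp; the last joint's range is limited). The gripper opens to 88 mm and grips with 3 to 60 N. Pads are 20 mm wide; open, the fingers measure 115 mm over their backs; the gripper's body (75 mm by 178 mm) begins 61 mm behind the grasp point.
Start: joints at [-1.281, 0.091, 1.231, -0, 1.82, -0.057], TCP at [0.204, -0.564, 0.183] pointing down, gripper open.
Joint ranges: [-2.87, 2.87], [-0.86, 2.18], [0.17, 2.46], [-1.51, 4.65], [0.06, 2.69], [-2.65, 2.65]. Speed limits (rad/s): [2.57, 2.57, 3.01, 3.14, 3.14, 3.14].

INTERFACE

Orientations are given as a unit quaternion [x, y, z, w].
In Python, from station import env gives the robot as it stands.
- The arm moves only by the shell command python3 -m pendant 'ROWS' [FORCE]. ROWS is JSON, a list of rows, each an object of numbers: "ax", "ay", "az": the turn, a rotation vector about the world's x, y, z in degrees; "x", "y", "z": the shift along the world's x, y, z in mm; "jaw": the opening, from -1 (shut) to 1 (fully open), so that 0 is half open. A call has 1 to 5 rows; each row is the pose to reach, as a shift and turn from the pose measured when the call began; what a row does not reach only later rows make up. A row lasts 1/12 s, in which the tool goes at most 41.7 mm and 7.16 degrees, less where a joint would pass 70% of its speed; a pose out of reach is approached as far as the arm can. A call with a gripper value outside its range is refused whole. The fingers move at their own pace and stop on an object; FORCE is the grip in N (left out, the last holds). Time passes only in rows, so rows that repeat a pose let the fingers close. It gives the time, the measured TCP pose, the force and the opening at its end, in the units of the state.
- env.read_state(): the state, without advancing time (a new reading comes with each control period).
- env.get_image(name): name is "scene" or "top"; returns a dict with "frame" (384x512x3 uint8, blue, green, red), "fx", "fy", "cx", "cy" (pixels), "D" ([k1, k2, p1, p2, k3] as OpenCV has them; the pictures are not rectified), "origin" and "attitude" of the camera in the world. Camera axes: x right, y down, z forward; pixel columns grow to the right and rows downward; lengths in m; the calibration is good to about 2 mm. A picture is of the moment at which its call begins. There is no depth.
- env.hand_in(): hands the job in, once; it reports no verdict.
The state is a dict: "time_s": time; "joints": joint angles; "joint_vel": joint speeds; "joint_torque": joint torques, N m; "position": TCP position; "tool_rot": TCP orientation; "ft_force": force on the tool from outside, world axes, zero at the start; "torque": the same for the moment, N m; "width": opening from 0.0 (shut) to 1.0 (fully open).
Only numpy, scipy, OpenCV 4.12 (cv2) and the standard library are available. Lean on these libraries where they do the work, as an engineer would, in place of code of your own. Each camera call takes 0.05 s, during which the arm holds its last target.

TASK

Get the air-cleaning fan in the bench cabinet running: it breathes through the top half of the split door, so unbolt that half and swing it open about square or further, leaving the bottom half bolted shut. Keep your hand out of the cabinet: take the bent rod from its wooden rest, reach over the bottom half and push the fan's switch lever fully over, away from the door. Then lay the rod back in its rest, bent end down, the top half left open and nothing else on the bench disturbed.

Things in the scene. Friction and masses are not known exactly. Their poses are not given: they have to be found in the camera images.
- cabinet: Fixed plywood cabinet, 300 wide, 250 deep, 340 high (mm). Origin: on the bench below the middle of its front; x points into it, y left, z up. Doorway 240 wide, z 12 to 326, shut by a split door: two halves 15 thick, flush with the front (x 0 to 15), hung on the left post, meeting at z 150. Lintel z 326 to 340, roof of steel bars at z 332, solid side walls. Its floor is 12 thick.
- upper_leaf (a joint): Angle of the top half of the door, rad: 0 shut, grows as it swings out towards the robot about the vertical hinge on its left edge (clockwise from above), 2.2 at most. Top half: 238 wide, z 153 to 325. It swings easily and stays where it is left.
- upper_bolt (a joint): Slide of the top half's steel barrel bolt, m: 0 shot into the keeper on the right post, grows as its knob is slid left (towards the hinge), 0.034 fully withdrawn; the top half is free above about 0.018. Stays where it is left (about 1.2 N of friction).
- upper_knob (a point): Centre of the knob of the top bolt: a steel knob 20 across and 20 long, its axis square to the door, standing on a 9 mm stem between 28 and 48 in front of the door's face, 295 above the bench. Moves with bolt and door; when shot it lies 190 from the hinge line.
- upper_hinge (a point): Point on the vertical hinge line of the top half (which is also that of the bottom half), at the front face, 119 left of the cabinet's middle, 295 above the bench.
- lower_leaf (a joint): Angle of the bottom half of the door, rad: 0 shut; must stay shut.
- lower_bolt (a joint): Slide of the bottom half's bolt, m: 0 shot; must stay shot. The same kind of bolt, 85 above the bench.
- lower_top (a point): Middle of the top edge of the bottom half (15 thick), 150 above the bench: the barrier to reach over.
- fan_switch (a joint): Angle of the fan's switch lever, rad: 0 leaning towards the door (off), 0.9 leaning away from it (on, at its stop). It turns about a line parallel to the cabinet's y, 52 above the bench. Stays where it is left; takes about 1 to 2 N to move.
- switch_tip (a point): Middle of the free end of the switch lever: upright grey paddle 28 wide, 7 thick, 56 long from its pivot, on a black box (54 deep, 70 wide) before a grey fan on the cabinet's floor. At 0 it leans 0.45 rad to the door: the pivot lies 24 further in (cabinet x) and 50 below this point, about 80 to 90 behind the front face. The fan's casing begins 38 behind the pivot.
- rod: Loose bent rod, about 0.11 kg, with a pale wooden handle 110 long, 24 wide, 25 high (origin at its centre, x along the handle to the rod, z up). A straight 6 mm steel rod goes on from the handle's front along x to x = 190, then bends square down for 82 (its end is 85 below the axis).
- rod_grip (a point): Good point to grip the handle, on its axis 10 ahead of the handle's centre.
- rest: Fixed wooden rest for the rod. Origin on the bench below the handle's centre, x towards the bent end. Base 215 x 75 (x -60 to 155), 16 high. Rear upright 14 thick at x -35 with a 36 wide saddle for the handle (cheeks to z 122), front upright 14 thick at x 125 with a V for the steel rod (70 wide, to z 145). The bent end hangs free in front, at x 190.
- rest_seat (a point): Where the centre of the rod's handle (body rod's origin) lies when the rod is home in the rest, 115 above the bench.
- glue: Bystander: standing white glue bottle, 58 in diameter, 165 high, in front of the cabinet's right post. Origin at its underside.
- crate: Bystander: plywood crate of offcuts, 140 x 110 x 70 high. Origin at its underside.
- mallet: Bystander: lying wooden mallet, head 62 x 105 x 60 high centred 115 along its x, round handle 25 thick reaching to x = -145. Origin on the bench.
There are look-alikes about, which are no part of the job. Several things have the shape of the rod; the one meant has the colours described above. Leave any turquoise look-alike of the rest alone.

How it is judged:
On the way, in this order (a step that is already met when the one before it is completed fails the run):
1. the top half stands open by 1.4 rad (80 degrees) or more, the bottom half still shut (value of joint upper_leaf above 1.4 rad and value of joint lower_leaf below 0.05 rad), for 0.2 s.
2. the rod bears on the switch lever (contact force between rod and fan_switch above 0.2 N).
3. the switch lever is over, at 0.7 rad or more (value of joint fan_switch above 0.7 rad), for 0.2 s.
At the end, for the whole second after the job is handed in: Top half open at least 1.4 rad and still, bottom half shut (under 0.05 rad), its bolt shot (under 10 mm), switch lever at 0.7 rad or more, rod still in its rest: handle centre within 20 mm of its seat, upright within 0.2 rad (bent end down), along the rest within 0.15 rad (all of step 1 and velocity of joint upper_leaf below 0.05 rad/s and value of joint lower_bolt below 0.01 m and value of joint fan_switch above 0.7 rad and distance between rod and rest_seat below 0.02 m and angle between rod's own z axis and vertical below 0.2 rad and angle between the x axis of rod and the x axis of rest, either way round below 0.15 rad and linear speed of rod below 0.02 m/s); the robot touches nothing.
It fails at once if the bottom half's bolt is drawn (over 10 mm) or the bottom half opens (over 0.05 rad) (value of joint lower_bolt above 0.01 m or value of joint lower_leaf above 0.05 rad).
It fails at once if the hand reaches into the cabinet through the doorway, or hand or arm touches the switch lever ((x of the grasp point in the frame of cabinet above 0.01 m and z of the grasp point in the frame of cabinet below 0.32 m and y of the grasp point in the frame of cabinet between -0.13 and 0.13 m) or contact force between any of the fingers, the arm and fan_switch above 0.3 N).
It fails at once if the glue bottle, crate or mallet is shifted by more than 30 mm, or the bottle is tipped (distance of any of glue, crate, mallet from where it was at the start of the episode above 0.03 m or angle between glue's own z axis and vertical above 0.3 rad).
It also fails if it takes over 72 s, if anything falls off the work surface, if the arm or the gripper's body presses on something with over 40 N, if the wrist force passes 120 N, or if a joint passes its speed limit or range.

## Working session

There is one attempt and no reset: what is moved stays moved. The work goes in short steps, Python scripts to look and compute and a shell command to move; the robot and the scene stay as the last step left them, time stands still between calls to the robot, and variables do not carry over. Pictures are saved under pics/ and viewed, and the job is handed in when it is done.

```bash
ls; mkdir -p pics; python3 - <<'E'
from station import env
import cv2
s=env.read_state(); print(s)
for n in("scene","top"):
    im=env.get_image(n); cv2.imwrite(f"pics/{n}0.png",im["frame"]); print({k:v for k,v in im.items() if k!="frame"})
E
```

```text
pics
{'time_s': 0.0, 'joints': array([-1.28070616e+00,  9.18287401e-02,  1.23185673e+00,  1.93825365e-05,
        1.81978256e+00, -5.67071499e-02]), 'joint_vel': array([-2.97760538e-04, -7.55547892e-05,  3.66488248e-04, -1.02286572e-03,
        1.20620854e-04,  4.92442166e-04]), 'joint_torque': array([-2.34022431e-03, -4.46451116e+01, -4.06447399e+01,  6.94230082e-02,
        2.92398938e-02, -1.30570024e-04]), 'position': array([ 0.2038303 , -0.56393282,  0.18164144]), 'tool_rot': array([ 9.85003239e-01,  1.72533300e-01, -9.98415303e-05, -9.32406719e-04]), 'ft_force': array([ 0.6780692 , -0.01808957,  0.12454051]), 'torque': array([ 0.0442182 ,  0.05116006, -0.00810473]), 'width': 1.0029427623810399}
{'fx': 433.21291862867116, 'fy': 433.21291862867116, 'cx': 252.0071250396404, 'cy': 197.90586269815861, 'D': array([0.02649492, 0.        , 0.        , 0.        , 0.        ]), 'origin': array([0.61660179, 0.87630714, 1.06978366]), 'attitude': array([ 0.06016133,  0.91862739, -0.38916889, -0.03243312])}
{'fx': 413.358046563221, 'fy': 413.358046563221, 'cx': 255.58793010768014, 'cy': 188.76749050214215, 'D': array([-0.00082976,  0.        ,  0.        ,  0.        ,  0.        ]), 'origin': array([ 0.26857455, -0.04917715,  1.61652488]), 'attitude': array([-0.70224456,  0.70691809, -0.0560245 ,  0.06309244])}
```

View pics/scene0.png

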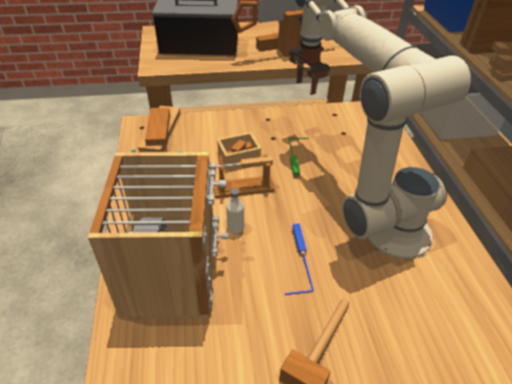

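View pics/top0.png

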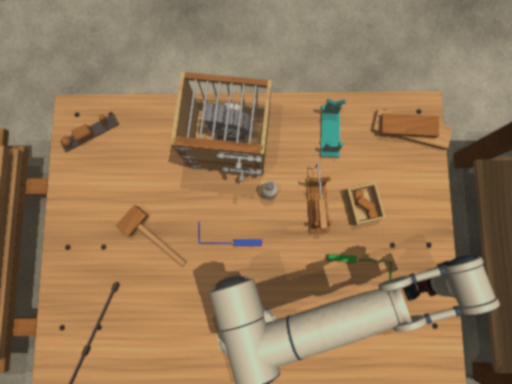

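```bash
cat > h.py <<'E'
import numpy as np, cv2
from scipy.spatial.transform import Rotation as R
from station import env
def K(i): return np.array([[i["fx"],0,i["cx"]],[0,i["fy"],i["cy"]],[0,0,1]])
def ray(i,p):
    u=cv2.undistortPoints(np.array([[p]],float),K(i),i["D"])[0,0]
    d=R.from_quat(i["attitude"]).apply([u[0],u[1],1.]); return np.array(i["origin"]),d/np.linalg.norm(d)
def onz(i,p,z):
    o,d=ray(i,p); return o+d*(z-o[2])/d[2]
def tri(i,p,j,q):
    a,d=ray(i,p); b,e=ray(j,q)
    t=np.linalg.lstsq(np.stack([d,-e],1),b-a,rcond=None)[0]
    x,y=a+t[0]*d,b+t[1]*e; return (x+y)/2,np.linalg.norm(x-y)
def proj(i,P):
    P=np.atleast_2d(P).astype(float); r=R.from_quat(i["attitude"]).inv()
    return cv2.projectPoints(r.apply(P-i["origin"]),np.zeros(3),np.zeros(3),K(i),i["D"])[0][:,0]
def crop(i,x0,y0,x1,y1,s,name):
    f=cv2.resize(i["frame"][y0:y1,x0:x1],None,fx=s,fy=s,interpolation=cv2.INTER_CUBIC); cv2.imwrite("pics/"+name,f)
E
python3 - <<'E'
from h import *
t=env.get_image("top"); s=env.get_image("scene")
crop(t,160,60,290,190,4.6,"t1.png"); crop(t,290,80,400,250,3.5,"t2.png"); crop(s,80,120,320,330,2.8,"s1.png")
E
```

```text
(no output)
```

View pics/t1.png

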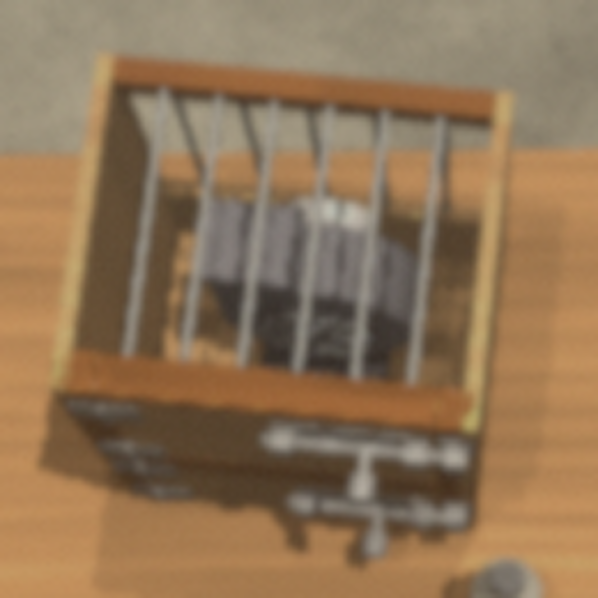

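View pics/t2.png

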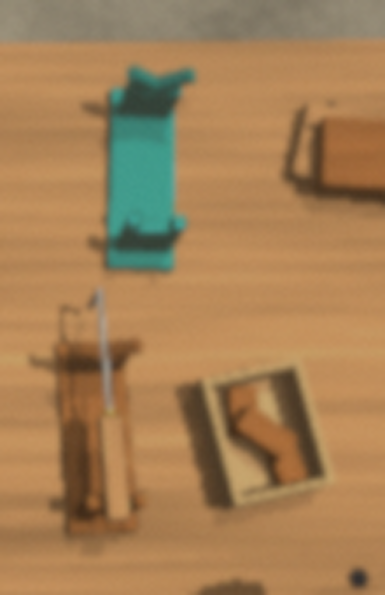

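View pics/s1.png

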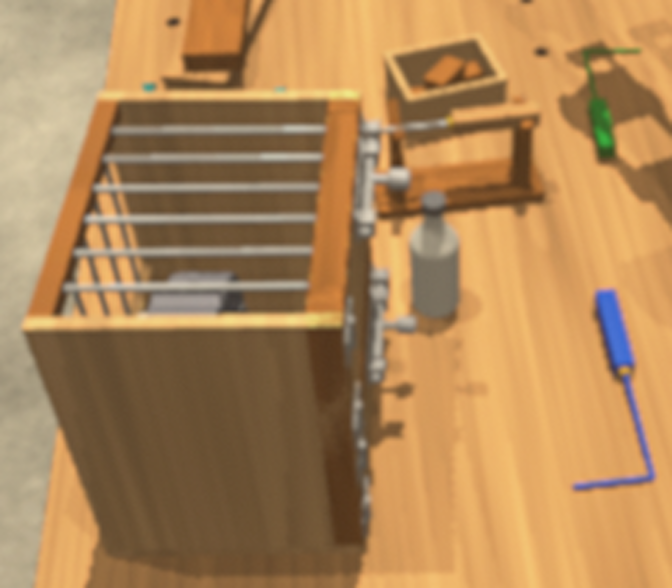

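```bash
python3 - <<'E'
from h import *
t=env.get_image("top"); s=env.get_image("scene")
c=lambda x,y:(160+(x+.5)/4.6-.5,60+(y+.5)/4.6-.5)
P=[onz(t,c(*p),.34) for p in[(56,390),(480,432),(513,92),(99,54)]]
for p in P: print(p.round(3))
for i in range(4): print(np.linalg.norm(P[i]-P[(i+1)%4]).round(4))
cs=lambda x,y:(80+(x+.5)/2.8-.5,120+(y+.5)/2.8-.5)
print("scene top corners",[onz(s,cs(*p),.34).round(3) for p in[(343,324),(360,96),(100,96),(24,328)]])
ct=lambda x,y:(290+(x+.5)/3.5-.5,80+(y+.5)/3.5-.5)
print("handle top ends", onz(t,ct(109,417),.1275).round(3),onz(t,ct(117,518),.1275).round(3))
print("rod bend",onz(t,ct(97,293),.115).round(3), "junction tri",tri(t,ct(109,415),s,cs(448,120)))
print("handle end tri",tri(t,ct(117,520),s,cs(540,116)))
print("knob up", tri(t,c(362,485),s,cs(399,180)), "lower",tri(t,c(373,545),s,cs(405,324)))
print("glue top",tri(t,c(510,582),s,cs(433,201)))
E
```

```text
[0.632 0.23  0.34 ]
[ 0.599 -0.064  0.34 ]
[ 0.849 -0.09   0.34 ]
[0.881 0.206 0.34 ]
0.2963
0.2506
0.2982
0.2499
scene top corners [array([0.631, 0.235, 0.34 ]), array([ 0.599, -0.054,  0.34 ]), array([ 0.846, -0.083,  0.34 ]), array([0.878, 0.207, 0.34 ])]
handle top ends [ 0.483 -0.272  0.127] [ 0.379 -0.276  0.127]
rod bend [ 0.618 -0.265  0.115] junction tri (array([ 0.48812423, -0.2732218 ,  0.12028415]), np.float64(0.003082973217424675))
handle end tri (array([ 0.37581151, -0.27803076,  0.11266804]), np.float64(0.004122332180758292))
knob up (array([0.57113496, 0.02003396, 0.29488547]), np.float64(0.003653279794853127)) lower (array([0.57023974, 0.0212908 , 0.08793024]), np.float64(0.00012994238136291192))
glue top (array([ 0.52655078, -0.0888023 ,  0.16021126]), np.float64(0.0015898161065465031))
```

```bash
python3 -m pendant '[{"z":40,"az":6},{"z":80,"az":12},{"z":120,"az":18,"x":10,"y":10},{"z":160,"az":24,"x":25,"y":30},{"z":200,"az":30,"x":40,"y":55}]'
```

```text
schema error: expected keys ax, ay, az, x, y, z, jaw
```

```bash
python3 -m pendant '[{"ax":0,"ay":0,"az":6,"x":0,"y":0,"z":40,"jaw":1},{"ax":0,"ay":0,"az":12,"x":0,"y":0,"z":80,"jaw":1},{"ax":0,"ay":0,"az":18,"x":10,"y":10,"z":120,"jaw":1},{"ax":0,"ay":0,"az":24,"x":25,"y":30,"z":160,"jaw":1},{"ax":0,"ay":0,"az":30,"x":40,"y":55,"z":200,"jaw":1}]'
```

```text
time_s: 0.72
position: [0.2396, -0.5159, 0.3725]
tool_rot: [0.906, 0.423, -0.0, -0.0]
ft_force: [0.2, 0.1, 0.6]
width: 1.001
```

```bash
python3 -m pendant '[{"ax":0,"ay":0,"az":6,"x":16,"y":27,"z":10,"jaw":1},{"ax":0,"ay":0,"az":12,"x":32,"y":54,"z":20,"jaw":1},{"ax":0,"ay":0,"az":18,"x":48,"y":81,"z":30,"jaw":1},{"ax":0,"ay":0,"az":25,"x":65,"y":108,"z":40,"jaw":1},{"ax":0,"ay":0,"az":31,"x":82,"y":135,"z":50,"jaw":1}]'
python3 -m pendant '[{"ax":0,"ay":0,"az":6,"x":16,"y":27,"z":0,"jaw":1},{"ax":0,"ay":0,"az":12,"x":32,"y":54,"z":0,"jaw":1},{"ax":0,"ay":0,"az":18,"x":48,"y":81,"z":0,"jaw":1},{"ax":0,"ay":0,"az":25,"x":65,"y":108,"z":0,"jaw":1},{"ax":0,"ay":0,"az":31,"x":82,"y":135,"z":0,"jaw":1}]'
python3 -m pendant '[{"ax":0,"ay":0,"az":6,"x":16,"y":27,"z":0,"jaw":1},{"ax":0,"ay":0,"az":12,"x":32,"y":54,"z":0,"jaw":1},{"ax":0,"ay":0,"az":18,"x":48,"y":81,"z":0,"jaw":1},{"ax":0,"ay":0,"az":25,"x":65,"y":108,"z":0,"jaw":1},{"ax":0,"ay":0,"az":31,"x":82,"y":135,"z":0,"jaw":1}]'
python3 - <<'E'
from h import *
s=env.read_state(); p=s["position"]; r=R.from_quat(s["tool_rot"]); y=r.apply([0,1,0]); print(p.round(4),np.degrees(np.arctan2(y[1],y[0])),s["joints"].round(2),s["time_s"])
E
```

```text
time_s: 1.13
position: [0.322, -0.3795, 0.4231]
tool_rot: [0.758, 0.652, -0.0, 0.0]
ft_force: [0.5, -1.0, 0.1]
width: 1.0
time_s: 1.55
position: [0.4045, -0.243, 0.4234]
tool_rot: [0.554, 0.833, -0.0, 0.0]
ft_force: [-0.4, -0.9, -0.5]
width: 1.006
time_s: 1.97
position: [0.4869, -0.1064, 0.4236]
tool_rot: [0.308, 0.951, -0.0, 0.001]
ft_force: [0.4, -0.7, 0.5]
width: 0.999
[ 0.4869 -0.1064  0.4236] 54.09519875477712 [-0.28  0.02  0.86 -0.    2.26 -1.23] 1.9667
```

```bash
python3 -m pendant '[{"ax":0,"ay":0,"az":6,"x":16,"y":25,"z":0,"jaw":0.5},{"ax":0,"ay":0,"az":12,"x":32,"y":50,"z":0,"jaw":0.5},{"ax":0,"ay":0,"az":18,"x":48,"y":75,"z":0,"jaw":0.5},{"ax":0,"ay":0,"az":24,"x":64,"y":100,"z":0,"jaw":0.5},{"ax":0,"ay":0,"az":30,"x":79,"y":125,"z":0,"jaw":0.5}]'
python3 - <<'E'
from h import *
t=env.get_image("top"); s=env.get_image("scene")
crop(t,160,60,330,230,3.5,"t3.png"); crop(s,120,60,320,260,3,"s3.png")
E
```

```text
time_s: 2.38
position: [0.5666, 0.02, 0.4235]
tool_rot: [0.049, 0.999, 0.0, 0.001]
ft_force: [-0.6, -0.6, 0.2]
width: 0.756
```

View pics/s3.png

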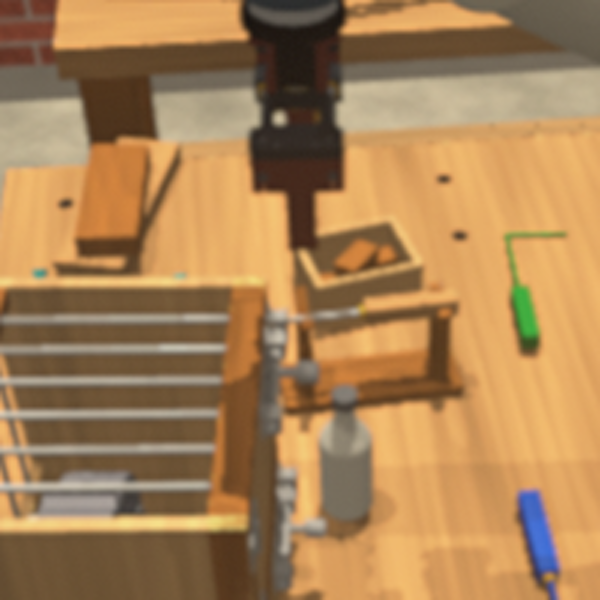

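View pics/t3.png

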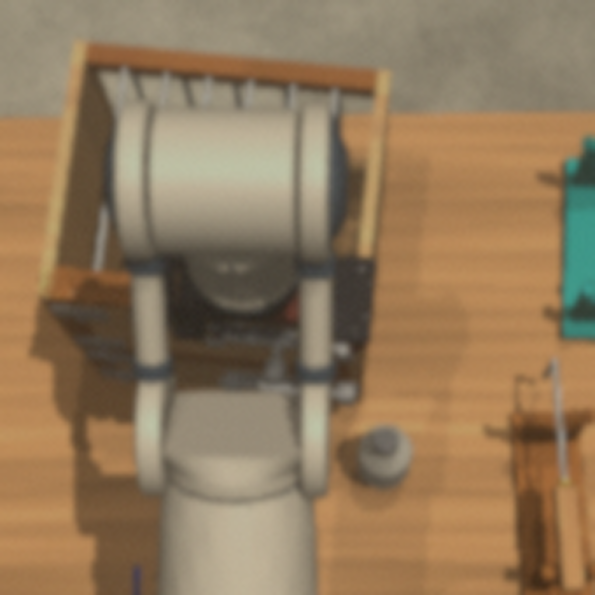

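```bash
python3 -m pendant '[{"ax":0,"ay":0,"az":0,"x":0,"y":-1,"z":-35,"jaw":0.5},{"ax":0,"ay":0,"az":0,"x":0,"y":-1,"z":-70,"jaw":0.5},{"ax":0,"ay":0,"az":0,"x":0,"y":-1,"z":-100,"jaw":0.5},{"ax":0,"ay":0,"az":0,"x":0,"y":-1,"z":-125,"jaw":0.5},{"ax":0,"ay":0,"az":0,"x":0,"y":-1,"z":-147,"jaw":0.5}]'
python3 - <<'E'
from h import *
s=env.get_image("scene")
crop(s,140,60,320,240,3.3,"s4.png")
E
```

```text
time_s: 2.9
position: [0.5666, 0.0199, 0.2722]
tool_rot: [0.049, 0.999, 0.0, -0.002]
ft_force: [0.7, 1.2, 0.2]
width: 0.749
```

View pics/s4.png

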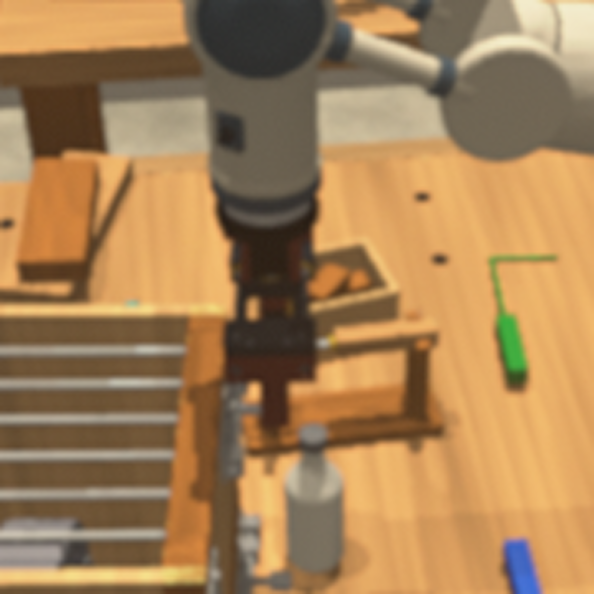

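```bash
python3 -m pendant '[{"ax":0,"ay":0,"az":0,"x":0,"y":0,"z":2,"jaw":-1},{"ax":0,"ay":0,"az":0,"x":0,"y":0,"z":2,"jaw":-1},{"ax":0,"ay":0,"az":0,"x":0,"y":0,"z":2,"jaw":-1},{"ax":0,"ay":0,"az":0,"x":0,"y":0,"z":2,"jaw":-1},{"ax":0,"ay":0,"az":0,"x":0,"y":0,"z":2,"jaw":-1}]' 20
```

```text
time_s: 3.37
position: [0.5663, 0.0198, 0.2713]
tool_rot: [0.049, 0.999, 0.0, -0.004]
ft_force: [0.3, -0.6, -0.1]
width: 0.411
```

```bash
python3 -m pendant '[{"ax":0,"ay":0,"az":0,"x":0,"y":0,"z":3,"jaw":-1},{"ax":0,"ay":0,"az":0,"x":0,"y":0,"z":3,"jaw":-1},{"ax":0,"ay":0,"az":0,"x":0,"y":0,"z":3,"jaw":-1},{"ax":0,"ay":0,"az":0,"x":0,"y":0,"z":3,"jaw":-1},{"ax":0,"ay":0,"az":0,"x":0,"y":0,"z":3,"jaw":-1}]' 20
```

```text
time_s: 3.78
position: [0.5663, 0.0198, 0.2742]
tool_rot: [0.049, 0.999, 0.0, -0.004]
ft_force: [1.1, -0.0, -0.3]
width: 0.033
```

```bash
python3 - <<'E'
from h import *
s=env.get_image("scene");t=env.get_image("top")
crop(s,190,150,260,220,8,"s5.png"); crop(t,190,120,290,220,5,"t5.png")
for q in [(.570,.0185,.295),tuple(env.read_state()["position"])]: print(proj(s,q),proj(t,q))
E
```

```text
[[221.88337631 183.35217125]] [[238.64222343 165.91352979]]
[[223.58965688 189.31404802]] [[238.55237326 168.41031952]]
```

View pics/s5.png

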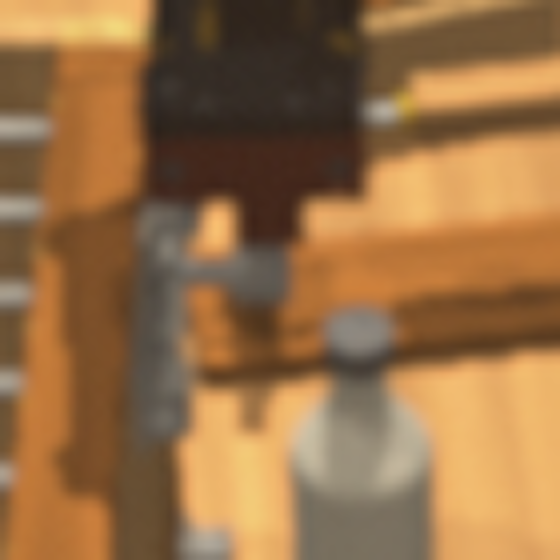

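View pics/t5.png

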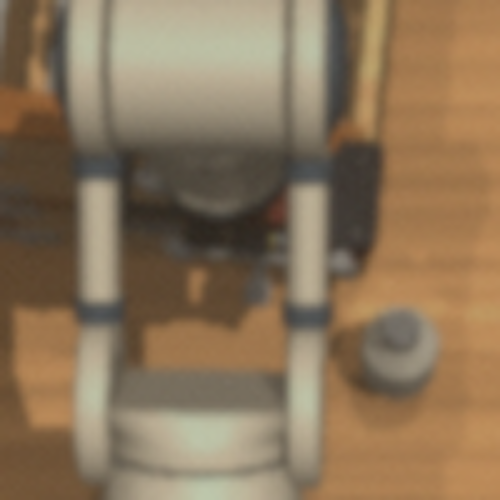

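```bash
python3 - <<'E'
from h import *
s=env.get_image("scene")
print(onz(s,(223.75,180.6),.274), onz(s,(223.3,190.3),.272), onz(s,(223.75,180.6),.305))
print(proj(s,[(.566,.053,.272),(.566,.02,.272),(.566,-.013,.272),(.566,.03,.305)]))
r=env.read_state();print(r["joints"],r["position"],r["width"],r["torque"],r["tool_rot"])
E
```

```text
[ 0.56266822 -0.01538343  0.274     ] [0.56724064 0.02131899 0.272     ] [0.56476922 0.01935265 0.305     ]
[[224.83140078 198.37916711]
 [223.71557912 189.93044686]
 [222.6430785  181.81372362]
 [223.64532486 183.31787717]]
[-2.54530754e-02  4.75567360e-02  1.11284632e+00  7.08581178e-04
  1.98877810e+00 -1.49772347e+00] [0.56623229 0.0198477  0.27411694] 0.003132106245997218 [ 0.02693594 -0.0865334   0.00508084] [ 4.91002774e-02  9.98786594e-01  2.33909154e-04 -3.80088829e-03]
```

```bash
python3 - <<'E'
from h import *
s=env.get_image("scene")
print(proj(s,[(.5666,.053,.4235),(.5666,.02,.4235),(.5666,.053,.455),(.5666,.066,.455)]))
crop(s,195,155,255,215,10,"s6.png")
E
```

```text
[[222.6272844  153.05915811]
 [221.44574953 144.76422658]
 [222.16204048 142.44588279]
 [222.64856879 145.79389628]]
```

View pics/s6.png

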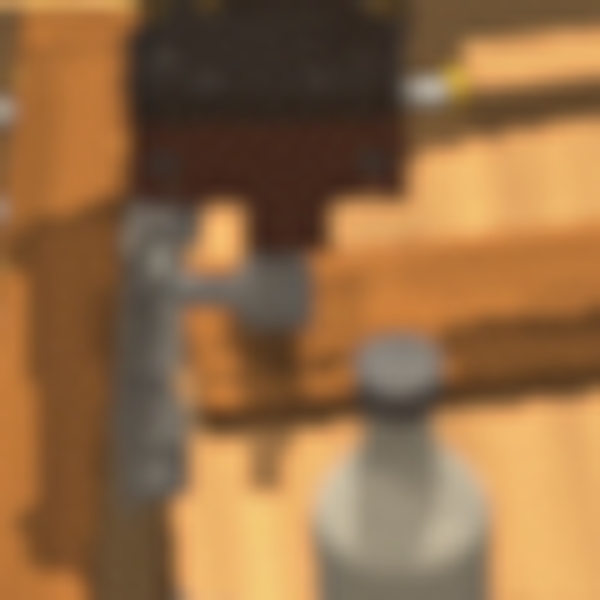

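```bash
python3 - <<'E'
from h import *
s=env.get_image("scene");t=env.get_image("top")
P=[(.2038,-.5639,.1816),(.2038,-.5639,.2116)]
y=np.array([np.cos(-1.224),np.sin(-1.224),0])*.051
for p in P:
  for q in(p,p+y,p-y): print(proj(s,q),proj(t,q))
for n,b in(("scene0",(270,40,340,110)),("top0",(390,240,500,330))):
  f=cv2.imread(f"pics/{n}.png"); crop({"frame":f},*b,6 if n=="top0" else 8,n+"c.png")
E
```

```text
[[304.04110091  97.41904181]] [[412.22932865 277.65667977]]
[[297.08296049  91.31078698]] [[426.0678918  272.35408564]]
[[311.27113474 103.76225688]] [[398.34122558 282.9779367 ]]
[[304.803902    90.51422487]] [[415.51645702 278.05636711]]
[[297.74481157  84.45921062]] [[429.6472643  272.63871954]]
[[312.14225488  96.80485593]] [[401.33394982 283.49349886]]
```

View pics/scene0c.png

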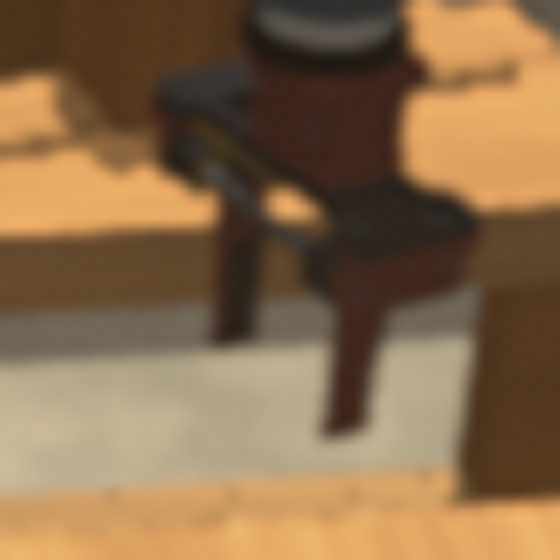

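View pics/top0c.png

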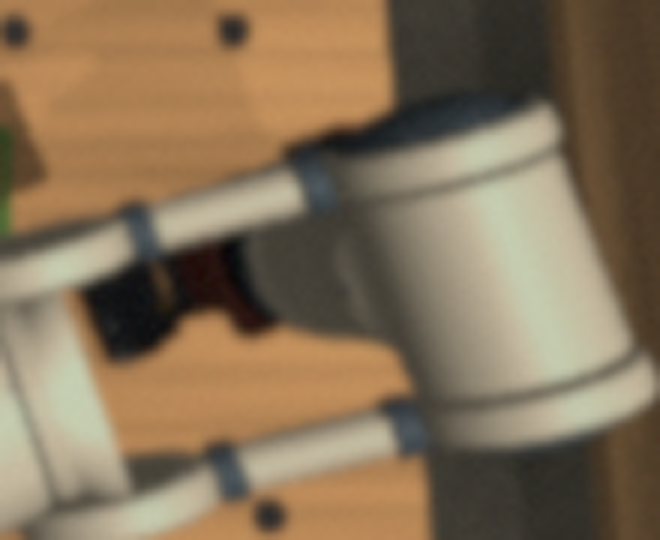

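```bash
python3 - <<'E'
from h import *
s=env.get_image("scene");t=env.get_image("top")
print(tri(t,(411.7,292.5),s,(320,66.9)))
p=np.array((.2038,-.5639,.1816)); y=np.array([np.cos(-1.224),np.sin(-1.224),0])
for h in (.08,.09,.1,.11,.12): print(h,(p-y*.06+[0,0,h]).round(3),proj(t,p-y*.06+[0,0,h]),proj(s,p-y*.06+[0,0,h]))
E
```

```text
(array([ 0.17079006, -0.50514992,  0.33618139]), np.float64(0.007642744268587372))
0.08 [ 0.183 -0.507  0.262] [[404.02004275 285.40198244]] [[315.0073753   85.91368811]]
0.09 [ 0.183 -0.507  0.272] [[405.10588591 285.59993903]] [[315.32390892  83.4433214 ]]
0.1 [ 0.183 -0.507  0.282] [[406.20822492 285.80090208]] [[315.64339489  80.95057138]]
0.11 [ 0.183 -0.507  0.292] [[407.3274385  286.00494059]] [[315.96587626  78.43511944]]
0.12 [ 0.183 -0.507  0.302] [[408.46391708 286.21212572]] [[316.29139696  75.89664067]]
```

```bash
python3 - <<'E'
from h import *
s=env.get_image("scene")
def ony(p,y):
    o,d=ray(s,p); return o+d*(y-o[1])/d[1]
print("now",ony((223.4,180.2),.033).round(4))   # rep .566,.02,.274
print("s3 open66",ony((120+303/3,60+247/3),.053+.0).round(4),ony((120+303/3,60+247/3),.066).round(4)) # rep z .4235
print("s4",ony((223.3,190.3),.053).round(4))
y=np.array([np.cos(-1.224),np.sin(-1.224),0]);p=np.array((.2038,-.5639,.1816))
for sg,q in((-1,(313.1,93.8)),(1,(299.4,82.5))):
    print("start",(p+sg*y*.05).round(3),ony(q,(p+sg*y*.05)[1]).round(3))
E
```

```text
now [0.5665 0.033  0.3187]
s3 open66 [0.5693 0.053  0.4556] [0.5701 0.066  0.4653]
s4 [0.5691 0.053  0.3016]
start [ 0.187 -0.517  0.182] [ 0.184 -0.517  0.224]
start [ 0.221 -0.611  0.182] [ 0.216 -0.611  0.22 ]
```

```bash
python3 -m pendant '[{"ax":0,"ay":0,"az":0,"x":0,"y":0,"z":5,"jaw":0.5},{"ax":0,"ay":0,"az":0,"x":0,"y":0,"z":5,"jaw":0.5},{"ax":0,"ay":0,"az":0,"x":0,"y":0,"z":5,"jaw":0.5},{"ax":0,"ay":0,"az":0,"x":0,"y":0,"z":5,"jaw":0.5},{"ax":0,"ay":0,"az":0,"x":0,"y":0,"z":5,"jaw":0.5}]' 20
python3 -m pendant '[{"ax":0,"ay":0,"az":0,"x":0,"y":0,"z":0,"jaw":0.5},{"ax":0,"ay":0,"az":0,"x":0,"y":0,"z":0,"jaw":0.5},{"ax":0,"ay":0,"az":0,"x":0,"y":0,"z":-10,"jaw":0.5},{"ax":0,"ay":0,"az":0,"x":0,"y":0,"z":-20,"jaw":0.5}]'
```

```text
time_s: 4.65
position: [0.5663, 0.0198, 0.2793]
tool_rot: [0.049, 0.999, 0.0, -0.004]
ft_force: [0.1, 0.0, -0.0]
width: 0.342
time_s: 4.98
position: [0.5665, 0.0199, 0.259]
tool_rot: [0.049, 0.999, 0.0, -0.003]
ft_force: [0.0, -0.7, -0.9]
width: 0.649
```

```bash
python3 -m pendant '[{"ax":0,"ay":0,"az":0,"x":0,"y":0,"z":-8,"jaw":0.5},{"ax":0,"ay":0,"az":0,"x":0,"y":0,"z":-16,"jaw":0.5},{"ax":0,"ay":0,"az":0,"x":0,"y":0,"z":-23,"jaw":0.5},{"ax":0,"ay":0,"az":0,"x":0,"y":0,"z":-23,"jaw":0.5}]'
python3 - <<'E'
from h import *
s=env.get_image("scene")
crop(s,180,140,260,220,7,"s7.png")
E
```

```text
time_s: 5.32
position: [0.5659, 0.0198, 0.2334]
tool_rot: [0.049, 0.999, 0.0, -0.005]
ft_force: [-0.8, 0.0, -0.2]
width: 0.753
```

View pics/s7.png

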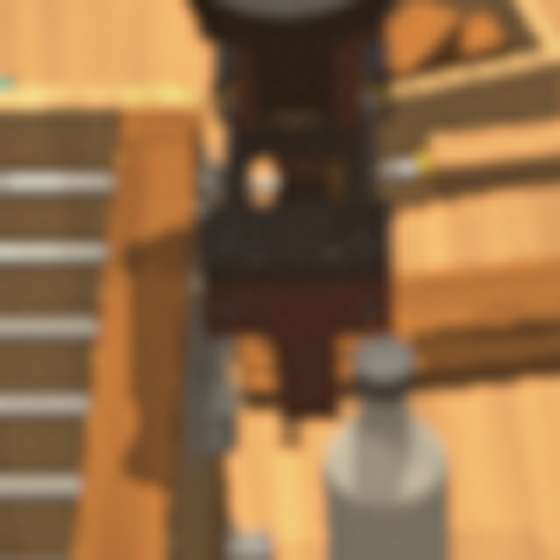

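```bash
python3 -m pendant '[{"ax":0,"ay":0,"az":0,"x":0,"y":0,"z":0,"jaw":-1},{"ax":0,"ay":0,"az":0,"x":0,"y":0,"z":0,"jaw":-1},{"ax":0,"ay":0,"az":0,"x":0,"y":0,"z":0,"jaw":-1},{"ax":0,"ay":0,"az":0,"x":0,"y":0,"z":0,"jaw":-1},{"ax":0,"ay":0,"az":0,"x":0,"y":0,"z":0,"jaw":-1}]' 25;python3 -m pendant '[{"ax":0,"ay":0,"az":0,"x":0,"y":0,"z":0,"jaw":-1},{"ax":0,"ay":0,"az":0,"x":0,"y":0,"z":0,"jaw":-1},{"ax":0,"ay":0,"az":0,"x":0,"y":0,"z":0,"jaw":-1},{"ax":0,"ay":0,"az":0,"x":0,"y":0,"z":0,"jaw":-1}]'
```

```text
time_s: 5.78
position: [0.5662, 0.0198, 0.235]
tool_rot: [0.049, 0.999, 0.0, -0.004]
ft_force: [-0.3, -0.3, 0.1]
width: 0.413
time_s: 6.12
position: [0.5663, 0.0201, 0.2351]
tool_rot: [0.049, 0.999, 0.0, -0.004]
ft_force: [-0.7, 0.8, 1.1]
width: 0.223
```

```bash
python3 -m pendant '[{"ax":0,"ay":0,"az":0,"x":1,"y":8,"z":0,"jaw":-1},{"ax":0,"ay":0,"az":0,"x":2,"y":16,"z":0,"jaw":-1},{"ax":0,"ay":0,"az":0,"x":2.5,"y":24,"z":0,"jaw":-1},{"ax":0,"ay":0,"az":0,"x":3,"y":31,"z":0,"jaw":-1},{"ax":0,"ay":0,"az":0,"x":3,"y":31,"z":0,"jaw":-1}]'
```

```text
time_s: 6.53
position: [0.5696, 0.053, 0.2351]
tool_rot: [0.048, 0.999, 0.001, -0.003]
ft_force: [0.9, 0.4, 0.6]
width: 0.225
```

```bash
cat > arc.py <<'E'
from h import *
H=np.array([.628,.202]); s=env.read_state(); v=s["position"][:2]-H
print(np.linalg.norm(v))
for d in (6,12,18,24,30,33):
    a=-np.radians(d); w=np.array([[np.cos(a),-np.sin(a)],[np.sin(a),np.cos(a)]])@v-v
    print(-d,(w*1000).round(1))
E
python3 arc.py
```

```text
0.1600225329685675
-6 [-15.3   6.9]
-12 [-29.7  15.4]
-18 [-43.2  25.3]
-24 [-55.6  36.6]
-30 [-66.7  49.2]
-33 [-71.7  55.8]
```

```bash
python3 -m pendant '[{"ax":0,"ay":0,"az":-6,"x":-15,"y":7,"z":0,"jaw":-1},{"ax":0,"ay":0,"az":-12,"x":-30,"y":15,"z":0,"jaw":-1},{"ax":0,"ay":0,"az":-18,"x":-43,"y":25,"z":0,"jaw":-1},{"ax":0,"ay":0,"az":-24,"x":-56,"y":37,"z":0,"jaw":-1},{"ax":0,"ay":0,"az":-30,"x":-67,"y":49,"z":0,"jaw":-1}]'; python3 arc.py
```

```text
time_s: 6.95
position: [0.502, 0.1026, 0.2352]
tool_rot: [0.307, 0.952, 0.002, -0.003]
ft_force: [1.9, 0.1, 0.3]
width: 0.221
0.16046313053718939
-6 [-9.7 13.7]
-12 [-17.9  28.4]
-18 [-24.6  43.8]
-24 [-29.5  59.8]
-30 [-32.8  76.3]
-33 [-33.8  84.6]
```

```bash
python3 -m pendant '[{"ax":0,"ay":0,"az":-6,"x":-10,"y":14,"z":0,"jaw":-1},{"ax":0,"ay":0,"az":-12,"x":-18,"y":28,"z":0,"jaw":-1},{"ax":0,"ay":0,"az":-18,"x":-25,"y":44,"z":0,"jaw":-1},{"ax":0,"ay":0,"az":-24,"x":-29.5,"y":60,"z":0,"jaw":-1},{"ax":0,"ay":0,"az":-30,"x":-33,"y":76,"z":0,"jaw":-1}]'; python3 arc.py
```

```text
time_s: 7.37
position: [0.4683, 0.1796, 0.2352]
tool_rot: [0.545, 0.838, 0.003, -0.002]
ft_force: [0.6, 0.8, 0.6]
width: 0.221
0.1612381761584939
-6 [-1.5 16.8]
-12 [-1.2 33.7]
-18 [ 0.9 50.4]
-24 [ 4.7 66.9]
-30 [10.2 82.8]
-33 [13.5 90.6]
```

```bash
python3 -m pendant '[{"ax":0,"ay":0,"az":-6,"x":-1,"y":17,"z":0,"jaw":-1},{"ax":0,"ay":0,"az":-12,"x":-1,"y":34,"z":0,"jaw":-1},{"ax":0,"ay":0,"az":-18,"x":1,"y":50,"z":0,"jaw":-1},{"ax":0,"ay":0,"az":-24,"x":5,"y":67,"z":0,"jaw":-1},{"ax":0,"ay":0,"az":-30,"x":10,"y":83,"z":0,"jaw":-1}]'; python3 arc.py
```

```text
time_s: 7.78
position: [0.4779, 0.2639, 0.2352]
tool_rot: [0.745, 0.667, 0.003, -0.002]
ft_force: [1.8, -0.6, 0.9]
width: 0.221
0.162350493959727
-6 [ 7.3 15.3]
-12 [16.2 29.9]
-18 [26.5 43.3]
-24 [38.2 55.7]
-30 [51.1 66.7]
-33 [57.9 71.8]
```

```bash
python3 -m pendant '[{"ax":0,"ay":0,"az":-6,"x":7,"y":15,"z":0,"jaw":-1},{"ax":0,"ay":0,"az":-12,"x":16,"y":30,"z":0,"jaw":-1},{"ax":0,"ay":0,"az":-18,"x":26,"y":43,"z":0,"jaw":-1},{"ax":0,"ay":0,"az":-18,"x":26,"y":43,"z":0,"jaw":-1}]';  python3 -m pendant '[{"ax":0,"ay":0,"az":0,"x":0,"y":0,"z":0,"jaw":0.2},{"ax":0,"ay":0,"az":0,"x":0,"y":0,"z":0,"jaw":0.2},{"ax":0,"ay":0,"az":0,"x":0,"y":0,"z":0,"jaw":0.2},{"ax":0,"ay":0,"az":0,"x":0,"y":0,"z":0,"jaw":0.2},{"ax":0,"ay":0,"az":0,"x":0,"y":0,"z":0,"jaw":0.2}]'; python3 - <<'E'
from h import *
for n in ("scene","top"): cv2.imwrite(f"pics/{n}8.png",env.get_image(n)["frame"])
E
```

```text
time_s: 8.12
position: [0.5046, 0.3096, 0.2352]
tool_rot: [0.841, 0.542, 0.004, -0.002]
ft_force: [-0.8, 0.2, 0.8]
width: 0.218
time_s: 8.53
position: [0.5044, 0.3091, 0.2352]
tool_rot: [0.841, 0.542, 0.004, -0.002]
ft_force: [-0.0, 0.4, 0.3]
width: 0.562
```

View pics/scene8.png

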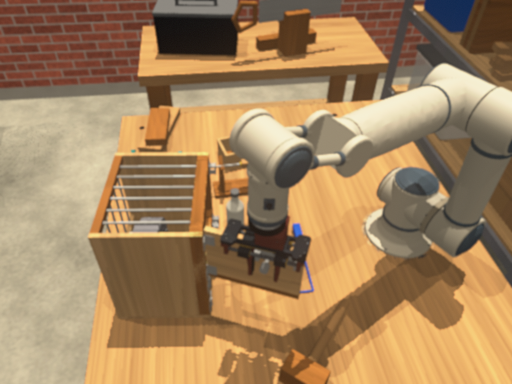

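View pics/top8.png

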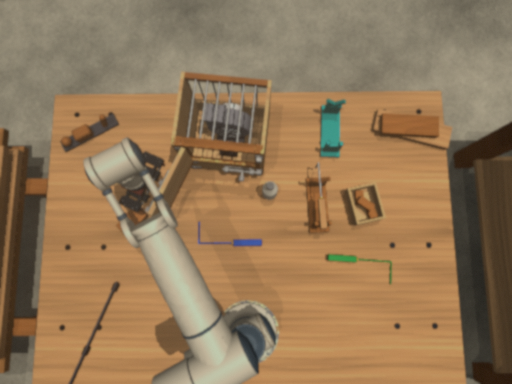

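```bash
python3 -m pendant '[{"ax":0,"ay":0,"az":0,"x":0,"y":0,"z":35,"jaw":0.3},{"ax":0,"ay":0,"az":0,"x":0,"y":0,"z":70,"jaw":0.3},{"ax":0,"ay":0,"az":0,"x":0,"y":0,"z":105,"jaw":0.3},{"ax":0,"ay":0,"az":-5,"x":0,"y":-20,"z":135,"jaw":0.3},{"ax":0,"ay":0,"az":-10,"x":-5,"y":-50,"z":145,"jaw":0.3}]'
python3 -m pendant '[{"ax":0,"ay":0,"az":-5,"x":-6,"y":-36,"z":0,"jaw":0.3},{"ax":0,"ay":0,"az":-10,"x":-12,"y":-72,"z":0,"jaw":0.3},{"ax":0,"ay":0,"az":-15,"x":-18,"y":-108,"z":0,"jaw":0.3},{"ax":0,"ay":0,"az":-20,"x":-24,"y":-144,"z":0,"jaw":0.3},{"ax":0,"ay":0,"az":-25,"x":-30,"y":-180,"z":0,"jaw":0.3}]'
python3 -m pendant '[{"ax":0,"ay":0,"az":-5,"x":-5,"y":-36,"z":0,"jaw":0.3},{"ax":0,"ay":0,"az":-10,"x":-10,"y":-72,"z":0,"jaw":0.3},{"ax":0,"ay":0,"az":-15,"x":-15,"y":-108,"z":0,"jaw":0.3},{"ax":0,"ay":0,"az":-20,"x":-20,"y":-144,"z":0,"jaw":0.3},{"ax":0,"ay":0,"az":-25,"x":-25,"y":-180,"z":0,"jaw":0.3}]'
python3 - <<'E'
from h import *
s=env.read_state();y=R.from_quat(s["tool_rot"]).apply([0,1,0]); print(np.degrees(np.arctan2(y[1],y[0])),s["joints"].round(2))
t=env.get_image("top"); i=env.get_image("scene")
cv2.imwrite("pics/top9.png",t["frame"]); crop(i,80,120,320,330,2.8,"s9.png"); crop(t,160,60,290,190,4.6,"t9.png")
E
```

```text
time_s: 9.05
position: [0.4998, 0.2602, 0.3842]
tool_rot: [0.885, 0.466, 0.007, -0.002]
ft_force: [-0.4, -0.9, -0.0]
width: 0.653
time_s: 9.47
position: [0.469, 0.0786, 0.3845]
tool_rot: [0.965, 0.261, 0.007, 0.0]
ft_force: [0.3, 0.0, 0.4]
width: 0.651
time_s: 9.88
position: [0.4431, -0.1031, 0.3848]
tool_rot: [0.999, 0.044, 0.008, 0.002]
ft_force: [1.0, -0.0, -0.2]
width: 0.648
-84.96039001536141 [-0.3  -0.17  1.11  0.    2.18  1.18]
```

View pics/s9.png

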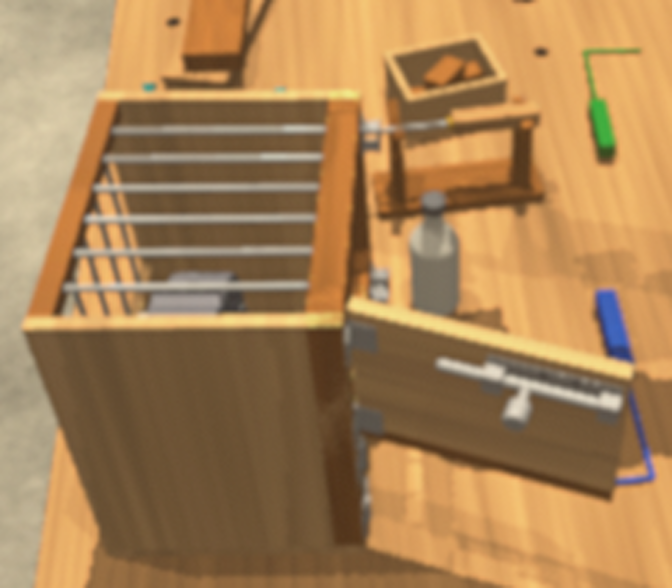

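View pics/t9.png

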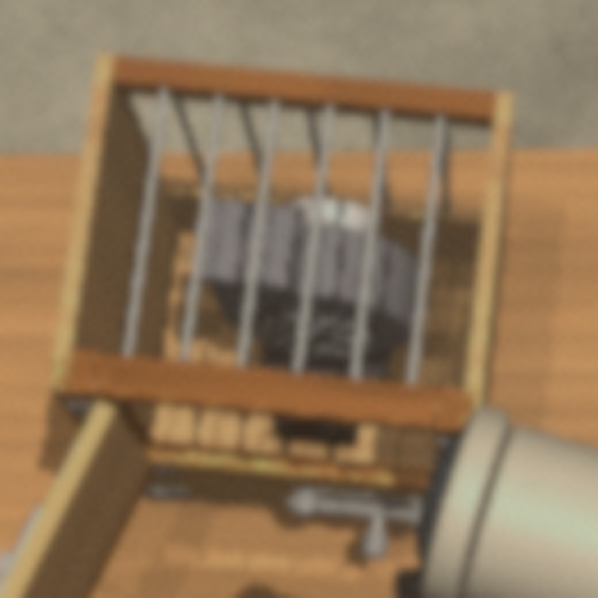

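```bash
python3 - <<'E'
from h import *
t=env.get_image("top")
O=np.array([.6155,.084,0]);yaw=-.107;Rz=R.from_euler('z',yaw)
W=lambda x,y,z:O+Rz.apply([x,y,z])
f=t["frame"][120:165,195:265].astype(float); f=np.clip(f*2.2,0,255).astype(np.uint8)
cv2.imwrite("pics/t10.png",cv2.resize(f,None,fx=9,fy=9,interpolation=cv2.INTER_CUBIC))
for y in(-.02,0,.02):
  for x,z in((.061,.102),(.085,.052),(.109,.102)):
    p=proj(t,W(x,y,z))[0]; print(y,x,((p-[195,120])*9).round(0),p.round(1))
c=lambda x,y:(160+(x+.5)/4.6-.5,60+(y+.5)/4.6-.5)
for q in((275,440),(355,440)):
  for z in (.03,.045): print(Rz.inv().apply(onz(t,c(*q),z)-O).round(3))
print("lower top",[Rz.inv().apply(onz(t,c(*q),.15)-O).round(3) for q in((150,458),(300,470),(400,484))])
E
```

```text
-0.02 0.061 [323. 274.] [230.9 150.5]
-0.02 0.085 [338. 251.] [232.5 147.9]
-0.02 0.109 [336. 164.] [232.3 138.3]
0 0.061 [276. 270.] [225.7 150. ]
0 0.085 [292. 246.] [227.4 147.4]
0 0.109 [289. 160.] [227.1 137.8]
0.02 0.061 [229. 265.] [220.4 149.5]
0.02 0.085 [246. 242.] [222.3 146.9]
0.02 0.109 [242. 155.] [221.9 137.3]
[0.056 0.03  0.03 ]
[0.052 0.028 0.045]
[ 0.063 -0.038  0.03 ]
[ 0.059 -0.039  0.045]
lower top [array([0.002, 0.112, 0.15 ]), array([ 0.004, -0.007,  0.15 ]), array([ 0.001, -0.087,  0.15 ])]
```

View pics/t10.png

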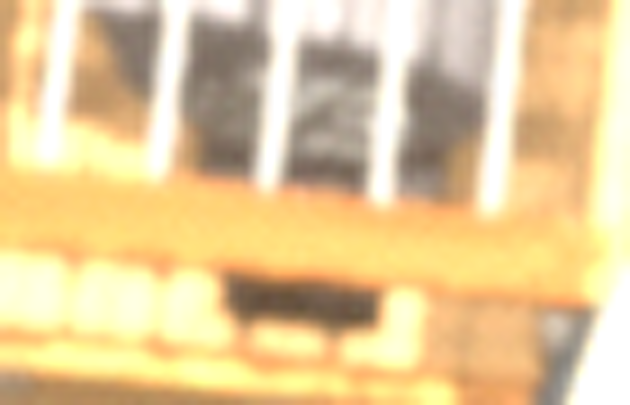

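```bash
python3 -m pendant '[{"ax":0,"ay":0,"az":-1,"x":0,"y":-36,"z":0,"jaw":0.3},{"ax":0,"ay":0,"az":-2,"x":-1,"y":-72,"z":-20,"jaw":0.3},{"ax":0,"ay":0,"az":-2.5,"x":-2,"y":-108,"z":-40,"jaw":0.3},{"ax":0,"ay":0,"az":-2.5,"x":-2,"y":-144,"z":-55,"jaw":0.3},{"ax":0,"ay":0,"az":-2.5,"x":-2,"y":-171,"z":-65,"jaw":0.3}]'
python3 -m pendant '[{"ax":0,"ay":0,"az":0,"x":0,"y":0,"z":-30,"jaw":0.3},{"ax":0,"ay":0,"az":0,"x":0,"y":0,"z":-60,"jaw":0.3},{"ax":0,"ay":0,"az":0,"x":0,"y":0,"z":-90,"jaw":0.3},{"ax":0,"ay":0,"az":0,"x":0,"y":0,"z":-120,"jaw":0.3},{"ax":0,"ay":0,"az":0,"x":0,"y":0,"z":-140,"jaw":0.3}]'
python3 - <<'E'
from h import *
s=env.read_state();r=R.from_quat(s["tool_rot"]);print(s["position"],r.apply([0,1,0]),r.apply([0,0,1]))
t=env.get_image("top"); i=env.get_image("scene")
crop(i,190,60,310,220,3.6,"s11.png"); crop(t,270,130,370,250,4.6,"t11.png")
E
```

```text
time_s: 10.45
position: [0.4415, -0.2754, 0.3172]
tool_rot: [1.0, 0.023, 0.006, 0.001]
ft_force: [0.2, 0.2, -0.1]
width: 0.651
time_s: 10.87
position: [0.4414, -0.2734, 0.1739]
tool_rot: [1.0, 0.025, 0.005, 0.0]
ft_force: [-0.8, 0.3, 0.3]
width: 0.65
[ 0.44142268 -0.27344265  0.1738873 ] [ 4.90747133e-02 -9.98795067e-01  2.95863823e-04] [ 1.00500247e-02  1.97591291e-04 -9.99949478e-01]
```

View pics/s11.png

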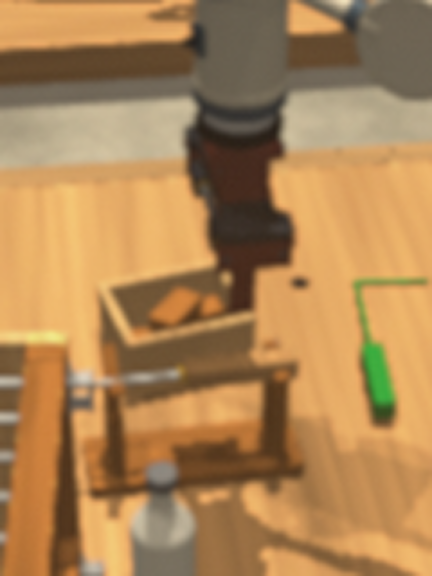

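View pics/t11.png

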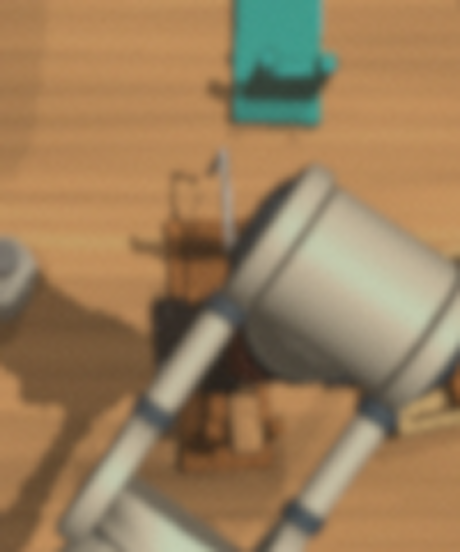

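```bash
python3 - <<'E'
from h import *
s=env.get_image("scene")
def ony(p,y):
    o,d=ray(s,p); return o+d*(y-o[1])/d[1]
for y in(-.245,-.232): print(ony((256.7,144.7),y))
def onx(p,x):
    o,d=ray(s,p); return o+d*(x-o[0])/d[0]
E
```

```text
[ 0.43645854 -0.245       0.21348158]
[ 0.43854705 -0.232       0.22340921]
```

```bash
python3 -m pendant '[{"ax":0,"ay":0,"az":0,"x":1,"y":-1,"z":-30,"jaw":0.3},{"ax":0,"ay":0,"az":0,"x":2,"y":-1,"z":-60,"jaw":0.3},{"ax":0,"ay":0,"az":0,"x":2,"y":-1,"z":-90,"jaw":0.3},{"ax":0,"ay":0,"az":0,"x":2,"y":-1,"z":-119,"jaw":0.3},{"ax":0,"ay":0,"az":0,"x":2,"y":-1,"z":-119,"jaw":0.3}]'
python3 - <<'E'
from h import *
i=env.get_image("scene"); crop(i,190,80,310,220,4.2,"s12.png")
E
```

```text
time_s: 11.43
position: [0.4419, -0.2727, 0.0528]
tool_rot: [1.0, 0.025, 0.002, -0.002]
ft_force: [-1.0, 1.1, -1.0]
width: 0.653
```

View pics/s12.png

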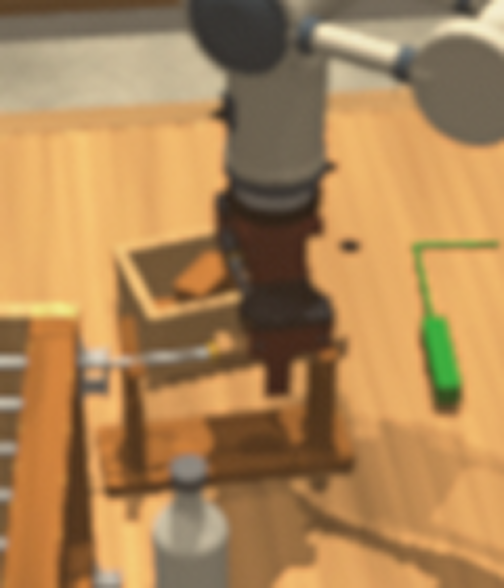

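```bash
python3 -m pendant '[{"ax":0,"ay":0,"az":0,"x":0,"y":0,"z":0,"jaw":-1},{"ax":0,"ay":0,"az":0,"x":0,"y":0,"z":0,"jaw":-1},{"ax":0,"ay":0,"az":0,"x":0,"y":0,"z":0,"jaw":-1},{"ax":0,"ay":0,"az":0,"x":0,"y":0,"z":0,"jaw":-1},{"ax":0,"ay":0,"az":0,"x":0,"y":0,"z":0,"jaw":-1}]' 40;python3 -m pendant '[{"ax":0,"ay":0,"az":0,"x":0,"y":0,"z":0,"jaw":-1},{"ax":0,"ay":0,"az":0,"x":0,"y":0,"z":0,"jaw":-1},{"ax":0,"ay":0,"az":0,"x":0,"y":0,"z":0,"jaw":-1}]'
```

```text
time_s: 11.9
position: [0.4435, -0.274, 0.0576]
tool_rot: [1.0, 0.025, 0.005, -0.0]
ft_force: [-0.1, -1.0, 0.4]
width: 0.311
time_s: 12.15
position: [0.4437, -0.2744, 0.0579]
tool_rot: [1.0, 0.025, 0.005, 0.0]
ft_force: [-0.5, -2.0, 1.4]
width: 0.273
```

```bash
python3 -m pendant '[{"ax":0,"ay":0,"az":0,"x":0,"y":0,"z":10,"jaw":-1},{"ax":0,"ay":0,"az":0,"x":0,"y":0,"z":25,"jaw":-1},{"ax":0,"ay":0,"az":0,"x":0,"y":0,"z":50,"jaw":-1},{"ax":0,"ay":0,"az":0,"x":0,"y":0,"z":80,"jaw":-1},{"ax":0,"ay":0,"az":0,"x":0,"y":0,"z":115,"jaw":-1}]'
python3 -m pendant '[{"ax":0,"ay":0,"az":0,"x":0,"y":0,"z":35,"jaw":-1},{"ax":0,"ay":0,"az":0,"x":0,"y":0,"z":70,"jaw":-1},{"ax":0,"ay":0,"az":0,"x":0,"y":0,"z":100,"jaw":-1},{"ax":0,"ay":0,"az":0,"x":0,"y":0,"z":125,"jaw":-1}]'
python3 - <<'E'
from h import *
i=env.get_image("scene"); crop(i,180,40,320,220,3.3,"s13.png")
t=env.get_image("top"); crop(t,260,100,380,250,4,"t13.png")
E
```

```text
time_s: 12.57
position: [0.4428, -0.2735, 0.1729]
tool_rot: [1.0, 0.025, 0.003, -0.001]
ft_force: [0.0, -0.3, -1.5]
width: 0.271
time_s: 12.9
position: [0.4426, -0.2732, 0.3013]
tool_rot: [1.0, 0.025, 0.004, -0.001]
ft_force: [0.5, -0.0, -1.4]
width: 0.271
```

View pics/s13.png

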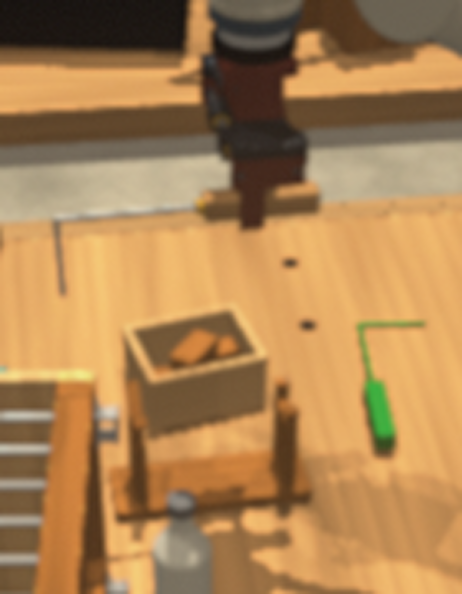

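View pics/t13.png

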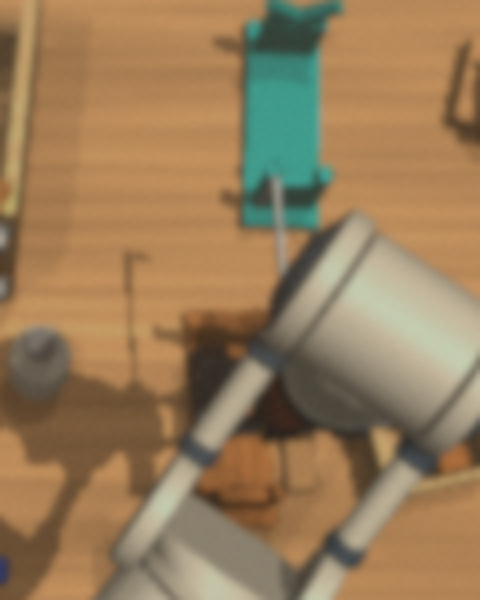

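```bash
cat > cab.py <<'E'
from h import *
O=np.array([.6155,.084,0]);Rz=R.from_euler('z',-.107)
W=lambda x,y,z:O+Rz.apply([x,y,z])
C=lambda p:Rz.inv().apply(np.asarray(p)-O)
E
python3 - <<'E'
from cab import *
t=env.get_image("top"); s=env.get_image("scene")
b,e=tri(t,(328.6,144.3),s,(197.3,105.8)); print(b,e)
def ony(p,y):
    o,d=ray(s,p); return o+d*(y-o[1])/d[1]
print(ony((199.4,128.8),b[1]), ony((197.3,105.8),b[1]))
p=env.read_state()["position"]; print(p, b-p)
E
```

```text
[ 0.6195508  -0.26627723  0.36021169] 0.005223893504979726
[ 0.61683132 -0.26627723  0.27579653] [ 0.61710233 -0.26627723  0.35914125]
[ 0.44287059 -0.27345017  0.29807964] [0.17668021 0.00717294 0.06213205]
```

```bash
cat > tgt.py <<'E'
from cab import *
s=env.read_state(); p=s["position"]; y=R.from_quat(s["tool_rot"]).apply([0,1,0]); ya=np.degrees(np.arctan2(y[1],y[0]))
print("pos",p.round(4),"yang",ya.round(2),"t",s["time_s"], "az to cab",(-96.13-ya).round(2))
for x,z in((-.06,.27),(.035,.27),(.035,.168),(.06,.168),(.09,.168),(.1,.168)):
    b=W(x,-.005,z); tc=b-Rz.apply([.175,0,.061]); print((x,z),tc.round(4),((tc-p)*1000).round(0), "grasp cab",C(tc+[0,0,.061]).round(3))
E
python3 tgt.py
```

```text
pos [ 0.4429 -0.2735  0.2981] yang -87.13 t 13.1 az to cab -9.0
(-0.06, 0.27) [0.3813 0.1041 0.209 ] [-62. 378. -89.] grasp cab [-0.235 -0.005  0.27 ]
(0.035, 0.27) [0.4758 0.094  0.209 ] [ 33. 367. -89.] grasp cab [-0.14  -0.005  0.27 ]
(0.035, 0.168) [0.4758 0.094  0.107 ] [  33.  367. -191.] grasp cab [-0.14  -0.005  0.168]
(0.06, 0.168) [0.5006 0.0913 0.107 ] [  58.  365. -191.] grasp cab [-0.115 -0.005  0.168]
(0.09, 0.168) [0.5305 0.0881 0.107 ] [  88.  362. -191.] grasp cab [-0.085 -0.005  0.168]
(0.1, 0.168) [0.5404 0.087  0.107 ] [  98.  360. -191.] grasp cab [-0.075 -0.005  0.168]
```

```bash
python3 -m pendant '[{"ax":0,"ay":0,"az":-2,"x":-25,"y":20,"z":0,"jaw":-1},{"ax":0,"ay":0,"az":-4,"x":-45,"y":45,"z":0,"jaw":-1},{"ax":0,"ay":0,"az":-6,"x":-62,"y":70,"z":0,"jaw":-1},{"ax":0,"ay":0,"az":-8,"x":-62,"y":98,"z":0,"jaw":-1},{"ax":0,"ay":0,"az":-9,"x":-62,"y":126,"z":0,"jaw":-1}]'
python3 -m pendant '[{"ax":0,"ay":0,"az":0,"x":0,"y":30,"z":0,"jaw":-1},{"ax":0,"ay":0,"az":0,"x":0,"y":60,"z":0,"jaw":-1},{"ax":0,"ay":0,"az":0,"x":0,"y":90,"z":0,"jaw":-1},{"ax":0,"ay":0,"az":0,"x":0,"y":120,"z":0,"jaw":-1},{"ax":0,"ay":0,"az":0,"x":0,"y":150,"z":-15,"jaw":-1}]'
python3 -m pendant '[{"ax":0,"ay":0,"az":0,"x":0,"y":28,"z":-20,"jaw":-1},{"ax":0,"ay":0,"az":0,"x":0,"y":56,"z":-40,"jaw":-1},{"ax":0,"ay":0,"az":0,"x":0,"y":80,"z":-60,"jaw":-1},{"ax":0,"ay":0,"az":0,"x":0,"y":100,"z":-76,"jaw":-1},{"ax":0,"ay":0,"az":0,"x":0,"y":100,"z":-76,"jaw":-1}]'
python3 tgt.py; python3 - <<'E'
from h import *
i=env.get_image("scene"); crop(i,80,100,340,330,2.6,"s14.png")
t=env.get_image("top"); crop(t,150,60,300,230,3.5,"t14.png")
E
```

```text
time_s: 13.52
position: [0.3795, -0.1463, 0.2959]
tool_rot: [0.998, -0.055, 0.002, -0.001]
ft_force: [-0.8, -0.6, -1.0]
width: 0.275
time_s: 13.93
position: [0.3792, 0.0051, 0.2809]
tool_rot: [0.998, -0.055, 0.003, -0.002]
ft_force: [2.0, -0.3, -1.0]
width: 0.27
time_s: 14.35
position: [0.3764, 0.1076, 0.1984]
tool_rot: [0.999, -0.053, -0.002, -0.001]
ft_force: [-1.2, 0.5, -1.4]
width: 0.271
pos [0.3764 0.1076 0.1984] yang -96.09 t 14.35 az to cab -0.04
(-0.06, 0.27) [0.3813 0.1041 0.209 ] [ 5. -3. 11.] grasp cab [-0.235 -0.005  0.27 ]
(0.035, 0.27) [0.4758 0.094  0.209 ] [ 99. -14.  11.] grasp cab [-0.14  -0.005  0.27 ]
(0.035, 0.168) [0.4758 0.094  0.107 ] [ 99. -14. -91.] grasp cab [-0.14  -0.005  0.168]
(0.06, 0.168) [0.5006 0.0913 0.107 ] [124. -16. -91.] grasp cab [-0.115 -0.005  0.168]
(0.09, 0.168) [0.5305 0.0881 0.107 ] [154. -19. -91.] grasp cab [-0.085 -0.005  0.168]
(0.1, 0.168) [0.5404 0.087  0.107 ] [164. -21. -91.] grasp cab [-0.075 -0.005  0.168]
```

View pics/s14.png

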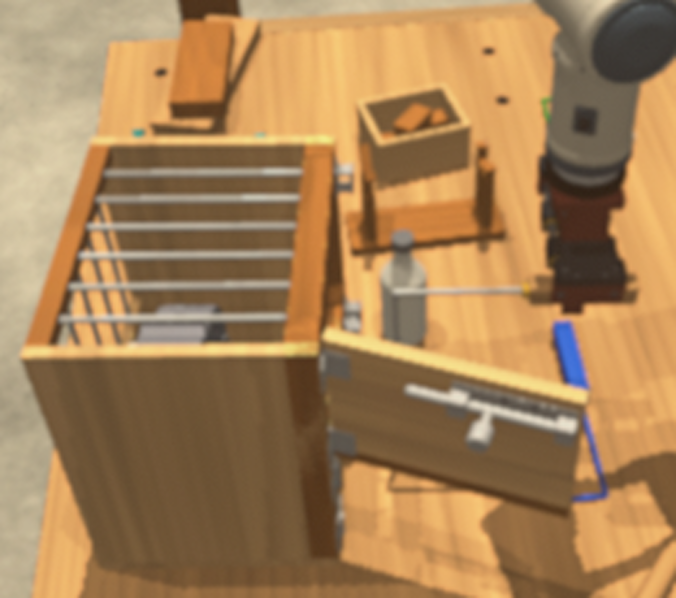

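View pics/t14.png

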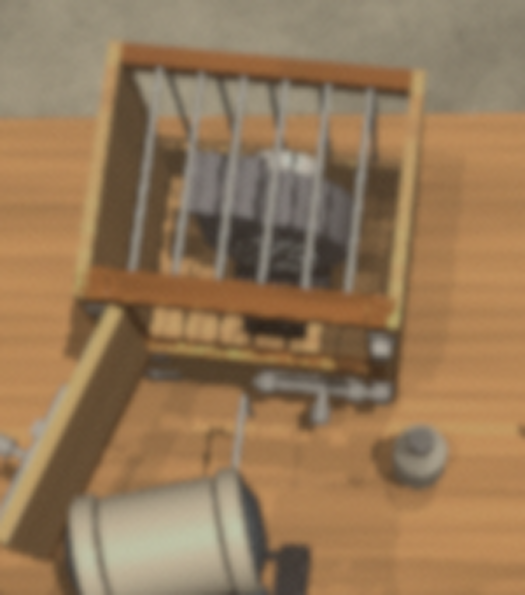

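```bash
python3 - <<'E'
from cab import *
t=env.get_image("top"); s=env.get_image("scene")
b,e=tri(t,(219.8,173.5),s,(231.7,211.5)); p=env.read_state()["position"]; print(b,e,C(b),p,(b-p),C(b-p+O))
E
```

```text
[0.5526311  0.08445991 0.25308812] 0.002555488880476147 [-0.06255847 -0.00625687  0.25308812] [0.37907213 0.10442651 0.2048127 ] [ 0.17355896 -0.0199666   0.04827542] [ 0.17469873 -0.00131702  0.04827542]
```

```bash
python3 - <<'E'
from cab import *
s=env.get_image("scene")
crop(s,220,190,330,230,7,"s15.png")
p=env.read_state()["position"]
def ony(q,y):
    o,d=ray(s,q); return o+d*(y-o[1])/d[1]
for x,q in((.04,(282.7,211.2)),(.175,(231.7,211.5))):
    y=(p+Rz.apply([x,-.0013,0]))[1]; print(ony(q,y),p+Rz.apply([x,-.0013,0]))
E
```

```text
[0.4177513  0.09871053 0.25123393] [0.41897385 0.09871053 0.20534084]
[0.55137574 0.08429308 0.25235429] [0.55320178 0.08429308 0.20534084]
```

View pics/s15.png

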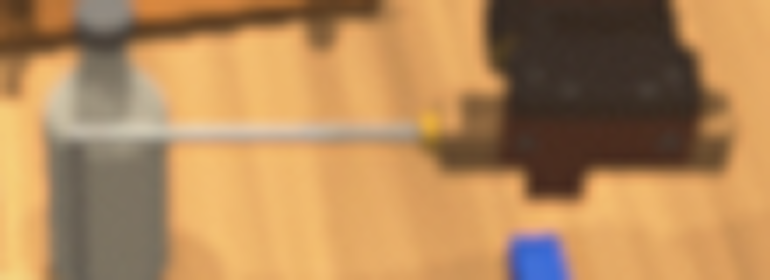

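```bash
python3 -m pendant '[{"ax":0,"ay":0,"az":0,"x":10,"y":-1,"z":8,"jaw":-1},{"ax":0,"ay":0,"az":0,"x":30,"y":-3,"z":8,"jaw":-1},{"ax":0,"ay":0,"az":0,"x":55,"y":-6,"z":8,"jaw":-1},{"ax":0,"ay":0,"az":0,"x":80,"y":-8,"z":8,"jaw":-1},{"ax":0,"ay":0,"az":0,"x":96,"y":-10,"z":8,"jaw":-1}]'
python3 tgt.py; python3 - <<'E'
from h import *
i=env.get_image("scene"); crop(i,150,140,330,290,4.2,"s16.png")
t=env.get_image("top"); crop(t,190,110,280,210,6,"t16.png")
E
```

```text
time_s: 15.02
position: [0.4776, 0.0928, 0.2139]
tool_rot: [0.998, -0.057, 0.004, -0.001]
ft_force: [0.3, -0.2, -1.0]
width: 0.271
pos [0.4776 0.0928 0.2139] yang -96.54 t 15.0167 az to cab 0.41
(-0.06, 0.27) [0.3813 0.1041 0.209 ] [-96.  11.  -5.] grasp cab [-0.235 -0.005  0.27 ]
(0.035, 0.27) [0.4758 0.094  0.209 ] [-2.  1. -5.] grasp cab [-0.14  -0.005  0.27 ]
(0.035, 0.168) [0.4758 0.094  0.107 ] [  -2.    1. -107.] grasp cab [-0.14  -0.005  0.168]
(0.06, 0.168) [0.5006 0.0913 0.107 ] [  23.   -1. -107.] grasp cab [-0.115 -0.005  0.168]
(0.09, 0.168) [0.5305 0.0881 0.107 ] [  53.   -5. -107.] grasp cab [-0.085 -0.005  0.168]
(0.1, 0.168) [0.5404 0.087  0.107 ] [  63.   -6. -107.] grasp cab [-0.075 -0.005  0.168]
```

View pics/s16.png

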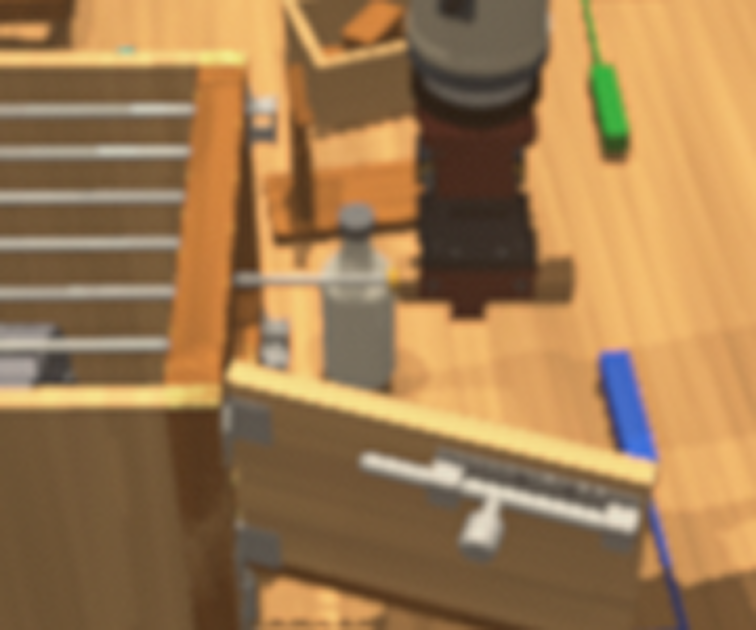

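View pics/t16.png

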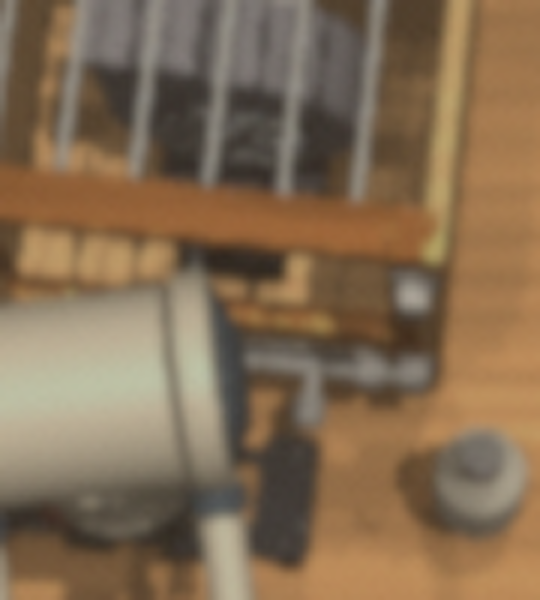

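```bash
cat > chk.py <<'E'
from cab import *
import sys
t=env.get_image("top"); s=env.get_image("scene")
p=env.read_state()["position"]
x,y,z=C(p)+[.175,-.0013,.047]
y0=p[1]
def ony(q,y):
    o,d=ray(s,q); return o+d*(y-o[1])/d[1]
print("bend cab guess",x,y,z)
for zz in(z,z+.014): print(((proj(t,W(x,y,zz))[0]-[190,110])*6).round(0),((proj(s,W(x,y,zz))[0]-[150,140])*4.2).round(0), ((proj(s,W(x-.135,y,zz))[0]-[150,140])*4.2).round(0))
E
python3 chk.py; python3 -c "
from cab import *
t=env.get_image('top');s=env.get_image('scene')
print(tri(t,(190+196/6,110+258/6),s,(150+238/4.2,140+278/4.2)))
def ony(q,y):
    o,d=ray(s,q); return o+d*(y-o[1])/d[1]
p=env.read_state()['position']
print(ony((150+393/4.2,140+282/4.2),(p+Rz.apply([.04,-.001,0]))[1]))"
```

```text
bend cab guess 0.03459616650863939 -0.006894840095373093 0.26068325260148384
[198. 213.] [184. 292.] [402. 290.]
[196. 206.] [182. 277.] [402. 274.]
(array([0.61774089, 0.07393295, 0.27087193]), np.float64(0.005095668295258731))
[0.52048716 0.08869422 0.26917626]
```

```bash
python3 -m pendant '[{"ax":0,"ay":0,"az":0,"x":0,"y":1,"z":-20,"jaw":-1},{"ax":0,"ay":0,"az":0,"x":0,"y":1,"z":-40,"jaw":-1},{"ax":0,"ay":0,"az":0,"x":0,"y":1,"z":-60,"jaw":-1},{"ax":0,"ay":0,"az":0,"x":0,"y":1,"z":-80,"jaw":-1},{"ax":0,"ay":0,"az":0,"x":0,"y":1,"z":-92,"jaw":-1}]'
python3 - <<'E'
from cab import *
i=env.get_image("scene"); crop(i,150,140,330,290,4.2,"s17.png")
t=env.get_image("top"); crop(t,190,110,280,210,6,"t17.png")
p=env.read_state()["position"]; print(p, C(p)+[.175,-.0013,.057])
E
```

```text
time_s: 15.73
position: [0.4735, 0.095, 0.1204]
tool_rot: [0.998, -0.056, 0.003, -0.001]
ft_force: [-0.2, 0.2, -2.4]
width: 0.271
[0.47319242 0.09487431 0.12011915] [ 0.03234495 -0.00568575  0.17711915]
```

View pics/s17.png

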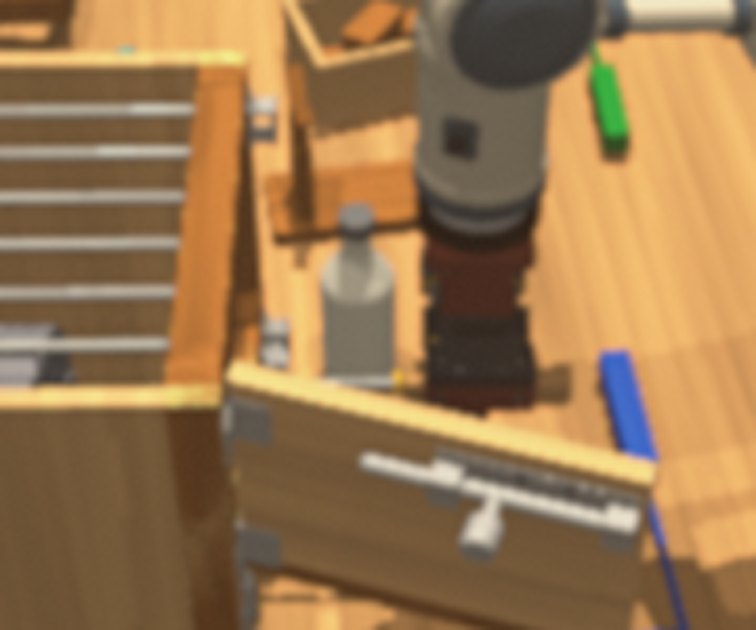

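View pics/t17.png

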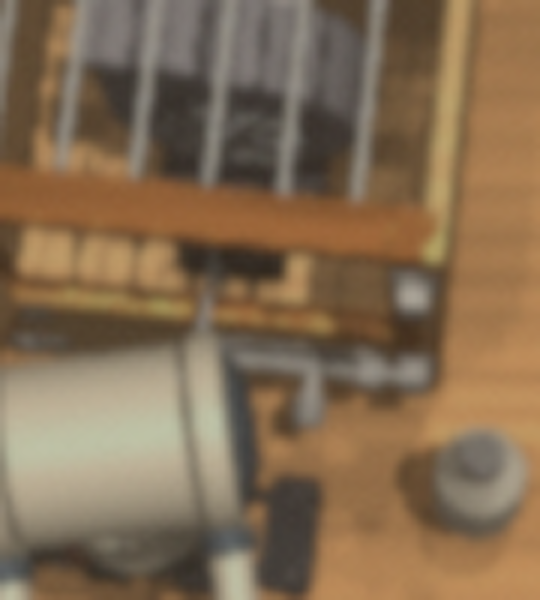

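```bash
python3 - <<'E'
from cab import *
t=env.get_image("top");s=env.get_image("scene")
for q in((214,262),(205,320)): print(C(onz(t,(190+(q[0]+.5)/6-.5,110+(q[1]+.5)/6-.5),.177)).round(4))
f=np.clip(t["frame"][140:170,215:245].astype(float)*2.5,0,255).astype(np.uint8)
cv2.imwrite("pics/t18.png",cv2.resize(f,None,fx=18,fy=18,interpolation=cv2.INTER_CUBIC))
def ony(q,y):
    o,d=ray(s,q); return o+d*(y-o[1])/d[1]
p=env.read_state()['position']
print(ony((150+400/4.2,140+378/4.2),(p+Rz.apply([.04,-.001,0]))[1]))
E
```

```text
[ 0.0294 -0.0082  0.177 ]
[-0.0065 -0.0069  0.177 ]
[0.51608306 0.08977787 0.18071511]
```

View pics/t18.png

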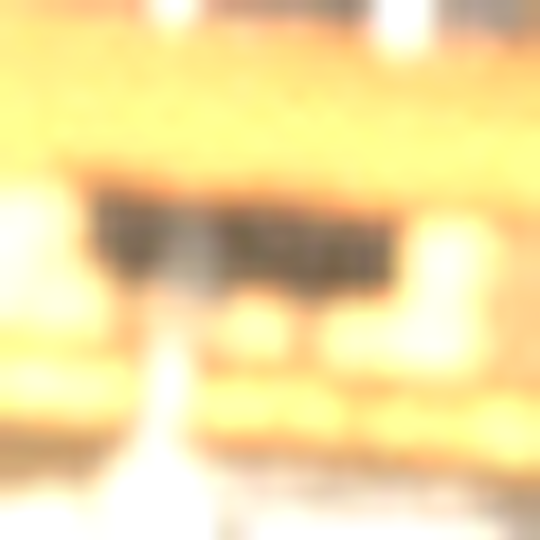

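```bash
python3 -m pendant '[{"ax":0,"ay":0,"az":0,"x":0,"y":1,"z":-8,"jaw":-1},{"ax":0,"ay":0,"az":0,"x":0,"y":2,"z":-14,"jaw":-1},{"ax":0,"ay":0,"az":0,"x":6,"y":2,"z":-14,"jaw":-1},{"ax":0,"ay":0,"az":0,"x":12,"y":1,"z":-14,"jaw":-1},{"ax":0,"ay":0,"az":0,"x":18,"y":1,"z":-14,"jaw":-1}]'
python3 -m pendant '[{"ax":0,"ay":0,"az":0,"x":5,"y":-0.5,"z":0,"jaw":-1},{"ax":0,"ay":0,"az":0,"x":10,"y":-1,"z":0,"jaw":-1},{"ax":0,"ay":0,"az":0,"x":15,"y":-1.5,"z":0,"jaw":-1}]'
python3 - <<'E'
from cab import *
i=env.get_image("scene"); crop(i,150,140,330,290,4.2,"s19.png")
t=env.get_image("top"); crop(t,190,110,280,210,6,"t19.png")
s=env.read_state();p=s["position"]; print(p, C(p)+[.175,-.002,.0605],s["ft_force"],s["torque"])
E
```

```text
time_s: 16.35
position: [0.4937, 0.0959, 0.1094]
tool_rot: [0.998, -0.056, 0.004, -0.002]
ft_force: [-0.2, 0.0, -0.8]
width: 0.268
time_s: 16.6
position: [0.5094, 0.0944, 0.1096]
tool_rot: [0.998, -0.056, 0.004, -0.002]
ft_force: [-0.6, 0.4, -0.6]
width: 0.267
[0.50949422 0.09427756 0.10927728] [ 0.06850287 -0.0031022   0.16977728] [ 0.43929635 -0.82882964 -1.08952746] [0.07026988 0.06606919 0.00033938]
```

View pics/s19.png

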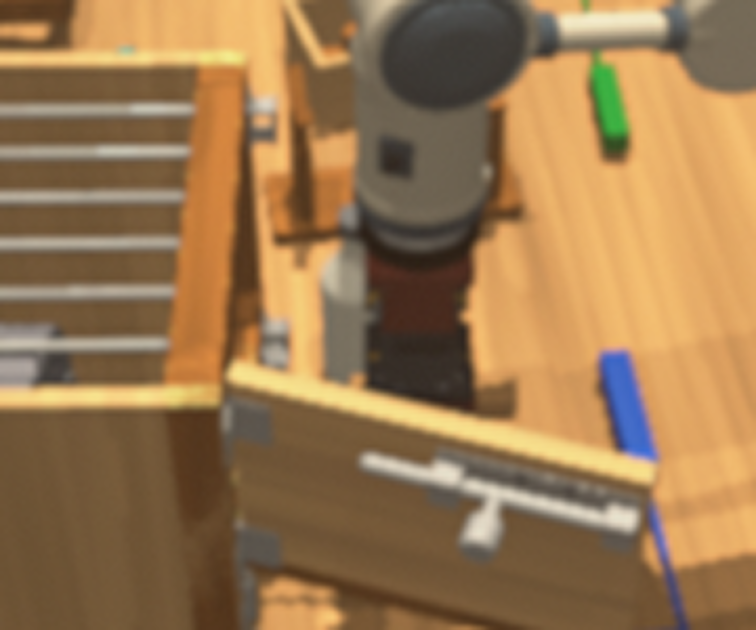

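View pics/t19.png

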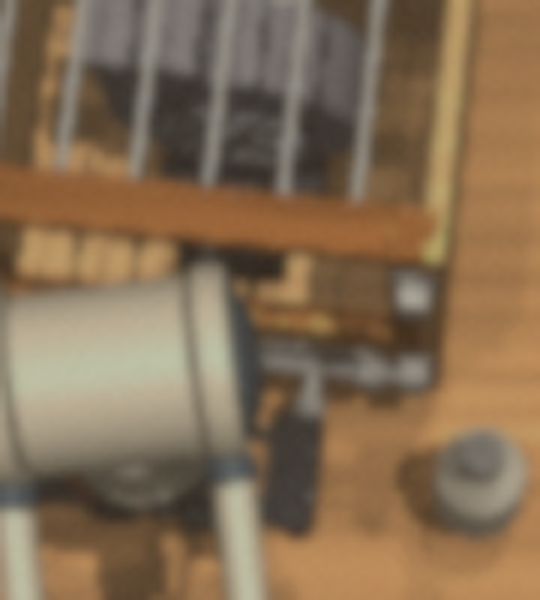

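```bash
python3 -m pendant '[{"ax":0,"ay":0,"az":0,"x":4,"y":-0.5,"z":-2,"jaw":-1},{"ax":0,"ay":0,"az":0,"x":8,"y":-1,"z":-5,"jaw":-1},{"ax":0,"ay":0,"az":0,"x":12,"y":-1.5,"z":-6,"jaw":-1},{"ax":0,"ay":0,"az":0,"x":16,"y":-2,"z":-6,"jaw":-1}]'
python3 -m pendant '[{"ax":0,"ay":0,"az":0,"x":3,"y":0,"z":0,"jaw":-1},{"ax":0,"ay":0,"az":0,"x":5,"y":0,"z":0,"jaw":-1}]'
python3 -m pendant '[{"ax":0,"ay":0,"az":0,"x":3,"y":0,"z":0,"jaw":-1},{"ax":0,"ay":0,"az":0,"x":5,"y":0,"z":0,"jaw":-1}]'
```

```text
time_s: 17.03
position: [0.5253, 0.0923, 0.1027]
tool_rot: [0.998, -0.056, 0.004, -0.002]
ft_force: [-3.2, -0.2, 0.1]
width: 0.269
time_s: 17.2
position: [0.5297, 0.0922, 0.1023]
tool_rot: [0.998, -0.056, 0.002, -0.001]
ft_force: [-9.6, 1.5, 3.5]
width: 0.268
time_s: 17.37
position: [0.5303, 0.0928, 0.1028]
tool_rot: [0.998, -0.056, -0.003, -0.001]
ft_force: [-28.0, 2.7, 14.1]
width: 0.275
```

```bash
python3 - <<'E'
from cab import *
i=env.get_image("scene"); crop(i,110,150,210,250,6,"s20.png")
t=env.get_image("top"); 
f=np.clip(t["frame"][95:165,190:280].astype(float)*1.7,0,255).astype(np.uint8)
cv2.imwrite("pics/t20.png",cv2.resize(f,None,fx=7,fy=7,interpolation=cv2.INTER_CUBIC))
s=env.read_state();p=s["position"]; print(p, C(p)+[.175,-.002,.0605],s["ft_force"],s["torque"])
E
```

```text
[0.5303915  0.09277938 0.1030526 ] [ 0.08944063 -0.00236007  0.1635526 ] [-22.43579006   1.16634166  10.38535513] [ 0.12202357  3.55992629 -0.27793904]
```

View pics/t20.png

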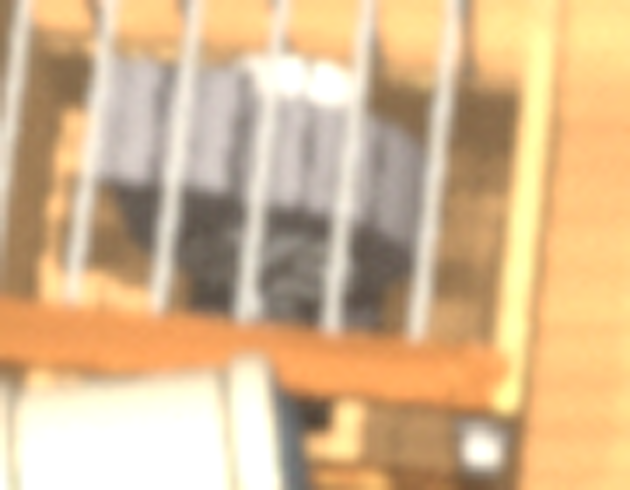

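```bash
python3 -m pendant '[{"ax":0,"ay":0,"az":0,"x":-10,"y":1,"z":2,"jaw":-1},{"ax":0,"ay":0,"az":0,"x":-22,"y":2,"z":5,"jaw":-1},{"ax":0,"ay":0,"az":0,"x":-35,"y":3,"z":7,"jaw":-1},{"ax":0,"ay":0,"az":0,"x":-45,"y":4,"z":9,"jaw":-1},{"ax":0,"ay":0,"az":0,"x":-53,"y":5,"z":12,"jaw":-1}]'
python3 - <<'E'
from cab import *
i=env.get_image("scene"); crop(i,110,150,330,290,3.6,"s21.png")
t=env.get_image("top"); 
f=np.clip(t["frame"][95:195,190:280].astype(float)*1.5,0,255).astype(np.uint8)
cv2.imwrite("pics/t21.png",cv2.resize(f,None,fx=6,fy=6,interpolation=cv2.INTER_CUBIC))
s=env.read_state();p=s["position"]; print(p, C(p)+[.175,-.002,.0605],s["ft_force"],s["torque"],s["tool_rot"])
E
```

```text
time_s: 17.88
position: [0.4771, 0.0978, 0.1151]
tool_rot: [0.998, -0.056, -0.002, -0.001]
ft_force: [-0.2, -0.0, -0.8]
width: 0.27
[0.47746986 0.09796572 0.11601549] [ 0.03626778 -0.00285521  0.17651549] [-0.07298461 -0.84324914 -1.88786605] [ 0.0691018   0.02132136 -0.03493004] [ 0.99843842 -0.05582005 -0.00151431 -0.00159735]
```

View pics/t21.png

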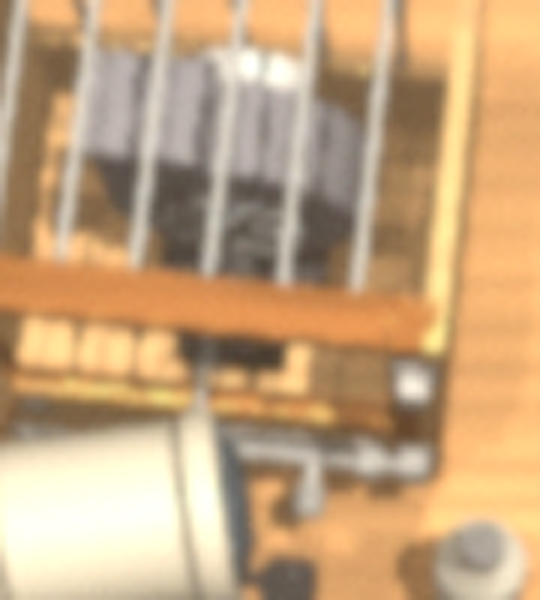

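View pics/s21.png

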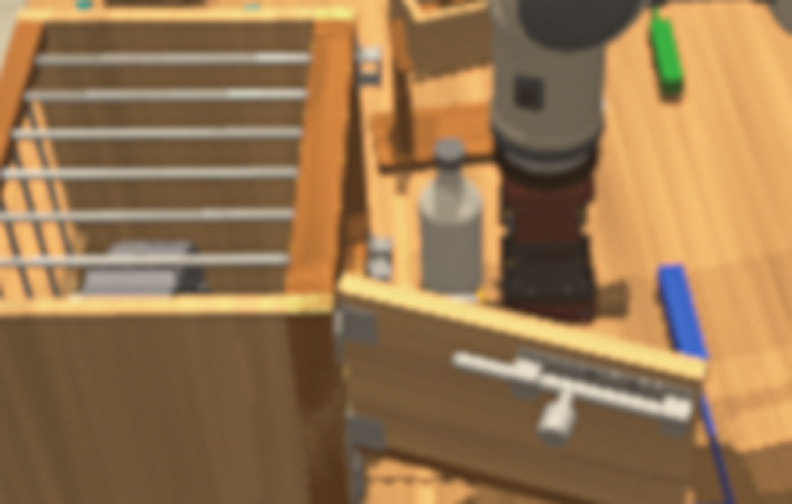

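```bash
python3 -m pendant '[{"ax":0,"ay":0,"az":0,"x":0,"y":-1,"z":20,"jaw":-1},{"ax":0,"ay":0,"az":0,"x":0,"y":-1,"z":40,"jaw":-1},{"ax":0,"ay":0,"az":0,"x":0,"y":-2,"z":60,"jaw":-1},{"ax":0,"ay":0,"az":0,"x":0,"y":-2,"z":80,"jaw":-1},{"ax":0,"ay":0,"az":0,"x":0,"y":-2,"z":100,"jaw":-1}]'
python3 -m pendant '[{"ax":0,"ay":0,"az":0,"x":0,"y":0,"z":5,"jaw":-1},{"ax":0,"ay":0,"az":0,"x":-15,"y":2,"z":5,"jaw":-1},{"ax":0,"ay":0,"az":0,"x":-35,"y":4,"z":5,"jaw":-1},{"ax":0,"ay":0,"az":0,"x":-60,"y":7,"z":5,"jaw":-1},{"ax":0,"ay":0,"az":0,"x":-85,"y":9,"z":5,"jaw":-1}]'
python3 - <<'E'
from cab import *
i=env.get_image("scene"); crop(i,150,140,330,290,4.2,"s22.png")
t=env.get_image("top"); cv2.imwrite("pics/top22.png",t["frame"])
a=cv2.imread("pics/top0.png")
f=[np.clip(x[100:160,190:280].astype(float)*1.8,0,255).astype(np.uint8) for x in(a,t["frame"])]
cv2.imwrite("pics/t22.png",cv2.resize(np.vstack(f),None,fx=5,fy=5,interpolation=cv2.INTER_CUBIC))
s=env.read_state();p=s["position"]; print(p, C(p)+[.175,-.002,.0555],s["tool_rot"])
E
```

```text
time_s: 18.4
position: [0.4781, 0.0958, 0.2168]
tool_rot: [0.998, -0.056, -0.001, -0.002]
ft_force: [0.3, 0.0, -1.0]
width: 0.274
time_s: 18.82
position: [0.3927, 0.1048, 0.2206]
tool_rot: [0.998, -0.056, -0.002, -0.001]
ft_force: [-0.2, -0.0, 0.2]
width: 0.269
[0.39174169 0.10512339 0.22213027] [-0.04973452 -0.0048939   0.27763027] [ 9.98459015e-01 -5.54613804e-02 -6.12584046e-04 -1.80416945e-03]
```

View pics/t22.png

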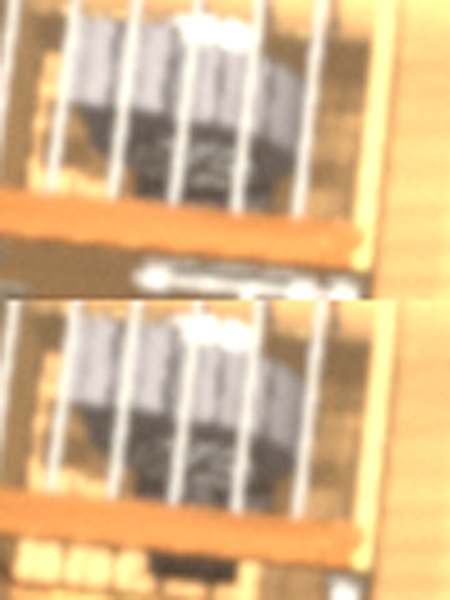

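View pics/s22.png

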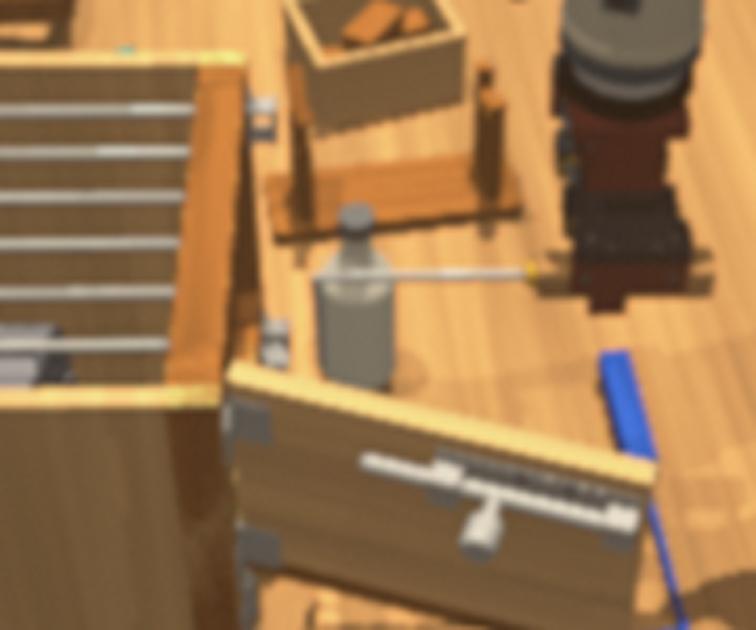

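```bash
python3 - <<'E'
from cab import *
a=cv2.imread("pics/top9.png").astype(float);b=cv2.imread("pics/top22.png").astype(float)
d=np.abs(a-b).max(2)[125:146,205:250]
print(d.mean()); ys,xs=np.where(d>25); print([(x+205,y+125,int(d[y,x])) for x,y in zip(xs,ys)])
f=np.hstack([x[120:150,210:245] for x in(a,b)])*2
cv2.imwrite("pics/t23.png",cv2.resize(np.clip(f,0,255).astype(np.uint8),None,fx=10,fy=10,interpolation=cv2.INTER_NEAREST))
t=env.get_image("top")
print(proj(t,[W(.109,-.019,.102),W(.109,.009,.102),W(.085,-.005,.108)]))
E
```

```text
2.284656084656085
[]
[[232.07368459 138.24497348]
 [224.75515291 137.54836317]
 [227.58183549 143.54316787]]
```

View pics/t23.png

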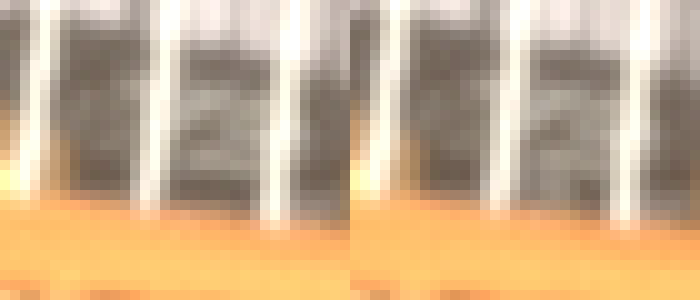

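```bash
python3 - <<'E'
from cab import *
t=env.get_image("top");s=env.get_image("scene")
crop(t,190,140,280,230,6,"t24.png")
p=env.read_state()["position"]
def ony(q,y):
    o,d=ray(s,q); return o+d*(y-o[1])/d[1]
for x,q in((.175,(150+316/4.2,140+276/4.2)),(.04,(150+528/4.2,140+272/4.2))):
    g=p+Rz.apply([x,-.002,0]); print(ony(q,g[1])-p, g-p)
E
```

```text
[ 0.17382566 -0.02067785  0.05428245] [ 0.17378558 -0.02067785  0.        ]
[ 0.04392322 -0.0062604   0.05608068] [ 0.03955765 -0.0062604   0.        ]
```

View pics/t24.png

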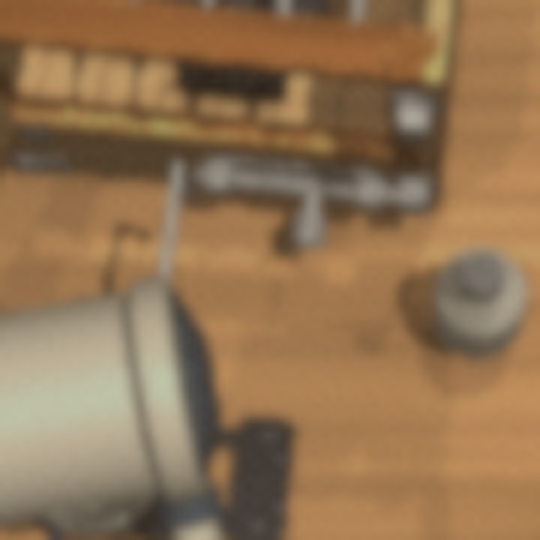

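```bash
python3 -m pendant '[{"ax":0,"ay":0,"az":0,"x":-6,"y":0,"z":25,"jaw":-1},{"ax":0,"ay":0,"az":0,"x":-12,"y":-20,"z":50,"jaw":-1},{"ax":0,"ay":0,"az":1,"x":-12,"y":-50,"z":76,"jaw":-1},{"ax":0,"ay":0,"az":2,"x":-12,"y":-80,"z":80,"jaw":-1},{"ax":0,"ay":0,"az":2,"x":-12,"y":-110,"z":80,"jaw":-1}]'
python3 -m pendant '[{"ax":0,"ay":0,"az":1,"x":0,"y":-30,"z":0,"jaw":-1},{"ax":0,"ay":0,"az":2,"x":0,"y":-60,"z":0,"jaw":-1},{"ax":0,"ay":0,"az":3,"x":0,"y":-90,"z":0,"jaw":-1},{"ax":0,"ay":0,"az":3,"x":5,"y":-120,"z":0,"jaw":-1},{"ax":0,"ay":0,"az":4,"x":15,"y":-150,"z":0,"jaw":-1}]'
python3 tgt.py | head -1
```

```text
time_s: 19.48
position: [0.3833, -0.0067, 0.3034]
tool_rot: [0.999, -0.038, 0.001, -0.001]
ft_force: [1.3, -0.8, -1.5]
width: 0.269
time_s: 19.9
position: [0.3987, -0.1592, 0.3032]
tool_rot: [1.0, -0.003, 0.001, -0.001]
ft_force: [0.3, 0.8, -0.9]
width: 0.27
pos [ 0.3987 -0.1592  0.3032] yang -90.4 t 19.9 az to cab -5.73
```

```bash
python3 -m pendant '[{"ax":0,"ay":0,"az":1,"x":10,"y":-30,"z":0,"jaw":-1},{"ax":0,"ay":0,"az":2,"x":20,"y":-60,"z":0,"jaw":-1},{"ax":0,"ay":0,"az":3.3,"x":32,"y":-88,"z":0,"jaw":-1},{"ax":0,"ay":0,"az":3.3,"x":45,"y":-115,"z":0,"jaw":-1},{"ax":0,"ay":0,"az":3.3,"x":45,"y":-115,"z":0,"jaw":-1}]'
python3 -m pendant '[{"ax":0,"ay":0,"az":0,"x":0,"y":0,"z":-30,"jaw":-1},{"ax":0,"ay":0,"az":0,"x":0,"y":0,"z":-65,"jaw":-1},{"ax":0,"ay":0,"az":0,"x":0,"y":0,"z":-100,"jaw":-1},{"ax":0,"ay":0,"az":0,"x":0,"y":0,"z":-130,"jaw":-1},{"ax":0,"ay":0,"az":0,"x":0,"y":0,"z":-150,"jaw":-1}]'
python3 tgt.py | head -1
python3 - <<'E'
from h import *
i=env.get_image("scene"); crop(i,180,60,320,220,3.6,"s25.png")
t=env.get_image("top"); crop(t,260,100,380,250,4,"t25.png")
E
```

```text
time_s: 20.32
position: [0.4452, -0.2793, 0.2985]
tool_rot: [1.0, 0.023, -0.002, -0.002]
ft_force: [1.0, -0.3, -1.4]
width: 0.275
time_s: 20.73
position: [0.4443, -0.2789, 0.1435]
tool_rot: [1.0, 0.023, -0.004, -0.004]
ft_force: [0.1, -0.6, -0.8]
width: 0.271
pos [ 0.4443 -0.2789  0.1435] yang -87.37 t 20.7333 az to cab -8.76
```

View pics/s25.png

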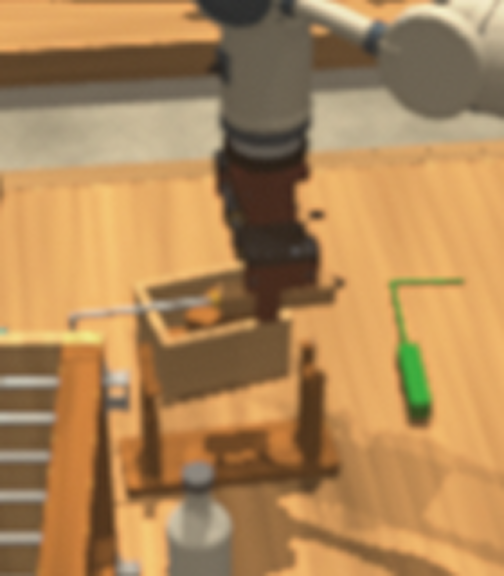

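View pics/t25.png

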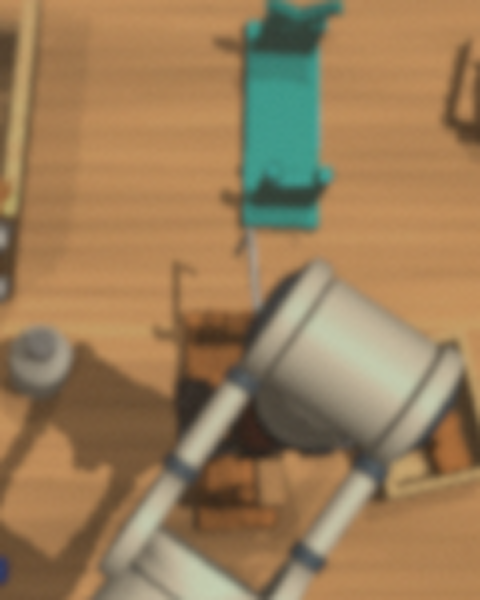

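```bash
python3 -m pendant '[{"ax":0,"ay":0,"az":0,"x":0,"y":4.5,"z":0,"jaw":-1},{"ax":0,"ay":0,"az":0,"x":-1,"y":4.5,"z":-20,"jaw":-1},{"ax":0,"ay":0,"az":0,"x":-1,"y":4.5,"z":-40,"jaw":-1},{"ax":0,"ay":0,"az":0,"x":-1,"y":4.5,"z":-50,"jaw":-1},{"ax":0,"ay":0,"az":0,"x":-1,"y":4.5,"z":-50,"jaw":-1}]'
python3 tgt.py | head -1
```

```text
time_s: 21.25
position: [0.4421, -0.2733, 0.0916]
tool_rot: [1.0, 0.023, -0.007, -0.006]
ft_force: [0.1, 0.1, -2.0]
width: 0.269
pos [ 0.4421 -0.2733  0.0916] yang -87.36 t 21.25 az to cab -8.77
```

```bash
python3 -m pendant '[{"ax":0,"ay":0,"az":0,"x":1,"y":-1,"z":-12,"jaw":-1},{"ax":0,"ay":0,"az":0,"x":1.5,"y":-1,"z":-22,"jaw":-1},{"ax":0,"ay":0,"az":0,"x":1.5,"y":-1,"z":-28,"jaw":-1},{"ax":0,"ay":0,"az":0,"x":1.5,"y":-1,"z":-31,"jaw":-1},{"ax":0,"ay":0,"az":0,"x":1.5,"y":-1,"z":-31,"jaw":-1}]'
python3 tgt.py | head -1
python3 - <<'E'
from h import *
i=env.get_image("scene"); crop(i,190,80,310,220,4.2,"s26.png")
t=env.get_image("top"); crop(t,260,100,380,250,4,"t26.png")
E
```

```text
time_s: 21.67
position: [0.4435, -0.2743, 0.0603]
tool_rot: [1.0, 0.023, -0.007, -0.006]
ft_force: [0.4, -0.1, -1.0]
width: 0.269
pos [ 0.4435 -0.2743  0.0603] yang -87.37 t 21.6667 az to cab -8.76
```

View pics/s26.png

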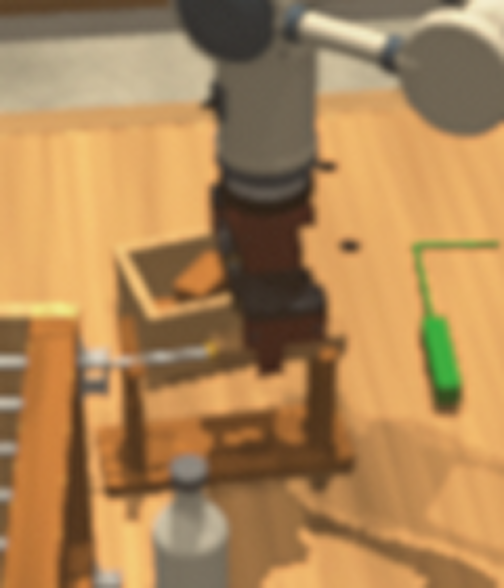

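View pics/t26.png

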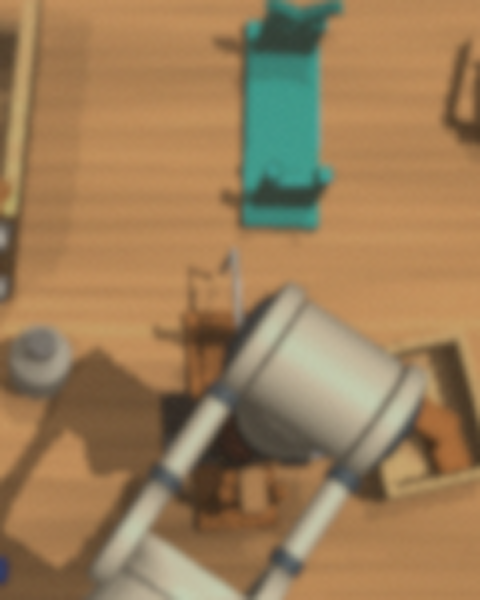

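Rod is at its seat. Small final lowering, then release gently and lift away.

```bash
python3 -m pendant '[{"ax":0,"ay":0,"az":0,"x":0,"y":0,"z":-2,"jaw":-1},{"ax":0,"ay":0,"az":0,"x":0,"y":0,"z":-3,"jaw":-1},{"ax":0,"ay":0,"az":0,"x":0,"y":0,"z":-3,"jaw":-1}]'
python3 -m pendant '[{"ax":0,"ay":0,"az":0,"x":0,"y":0,"z":0,"jaw":-0.3},{"ax":0,"ay":0,"az":0,"x":0,"y":0,"z":0,"jaw":-0.1},{"ax":0,"ay":0,"az":0,"x":0,"y":0,"z":0,"jaw":0.2},{"ax":0,"ay":0,"az":0,"x":0,"y":0,"z":0,"jaw":0.3},{"ax":0,"ay":0,"az":0,"x":0,"y":0,"z":0,"jaw":0.3}]'
python3 -m pendant '[{"ax":0,"ay":0,"az":0,"x":0,"y":0,"z":0,"jaw":0.3},{"ax":0,"ay":0,"az":0,"x":0,"y":0,"z":20,"jaw":0.3},{"ax":0,"ay":0,"az":0,"x":0,"y":0,"z":50,"jaw":0.3},{"ax":0,"ay":0,"az":0,"x":0,"y":0,"z":85,"jaw":0.3},{"ax":0,"ay":0,"az":0,"x":0,"y":0,"z":120,"jaw":0.3}]'
python3 -m pendant '[{"ax":0,"ay":0,"az":0,"x":-20,"y":-25,"z":25,"jaw":0.3},{"ax":0,"ay":0,"az":0,"x":-40,"y":-55,"z":50,"jaw":0.3},{"ax":0,"ay":0,"az":0,"x":-60,"y":-85,"z":60,"jaw":0.3},{"ax":0,"ay":0,"az":0,"x":-80,"y":-115,"z":60,"jaw":0.3},{"ax":0,"ay":0,"az":0,"x":-100,"y":-145,"z":60,"jaw":0.3}]'
python3 - <<'E'
from h import *
i=env.get_image("scene"); crop(i,80,80,350,330,2.3,"s27.png")
t=env.get_image("top"); crop(t,290,80,400,250,3.5,"t27.png"); cv2.imwrite("pics/top27.png",t["frame"])
ct=lambda x,y:(290+(x+.5)/3.5-.5,80+(y+.5)/3.5-.5)
E
```

```text
time_s: 22.02
position: [0.4443, -0.2749, 0.0591]
tool_rot: [1.0, 0.023, -0.005, -0.005]
ft_force: [-0.5, -0.6, 3.1]
width: 0.272
time_s: 22.43
position: [0.4442, -0.2748, 0.0589]
tool_rot: [1.0, 0.023, -0.006, -0.005]
ft_force: [-0.0, -0.4, -0.6]
width: 0.61
time_s: 22.85
position: [0.4437, -0.2744, 0.1795]
tool_rot: [1.0, 0.023, -0.006, -0.006]
ft_force: [0.9, -1.6, 1.2]
width: 0.654
time_s: 23.27
position: [0.3429, -0.421, 0.2411]
tool_rot: [1.0, 0.023, -0.006, -0.004]
ft_force: [-0.2, -0.6, -1.2]
width: 0.654
```

View pics/s27.png

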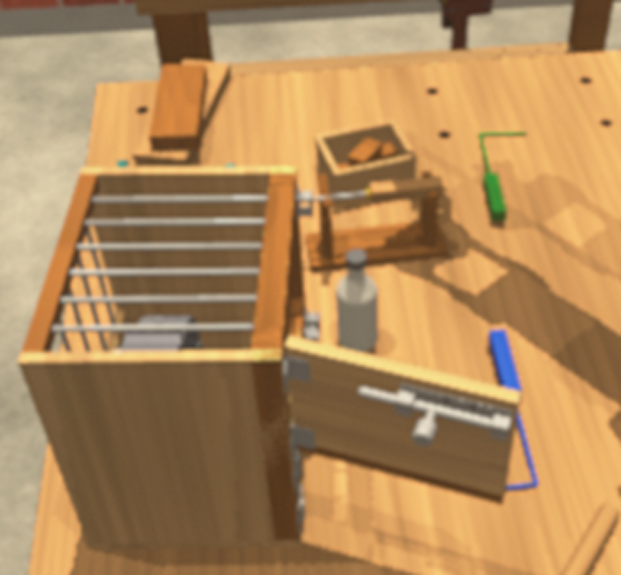

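View pics/t27.png

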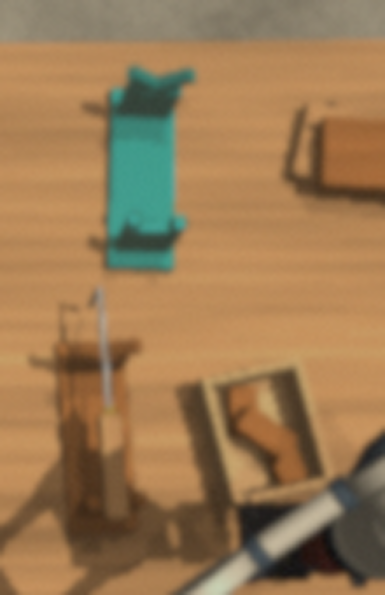

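View pics/top27.png

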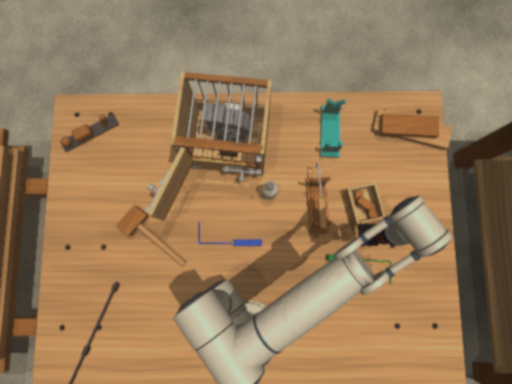

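```bash
python3 - <<'E'
from h import *
a=cv2.imread("pics/top0.png").astype(float);b=cv2.imread("pics/top27.png").astype(float)
print("rod front region diff",np.abs(a-b)[160:195,305:330].max(),"glue",np.abs(a-b)[178:203,255:282].mean())
print(env.read_state()["joint_vel"].round(3)); print(env.hand_in())
E
```

```text
rod front region diff 19.0 glue 1.0666666666666667
[ 0.071 -0.019  0.023  0.047  0.016  0.066]
the job is handed in; nothing more can be done
None
```

I opened the door's top half, switched the fan lever over with the bent rod and put the rod back in its rest. The job was handed in at about 23.3 s of the 72 s allowed. No verdict was reported.

**What I did**
- Drew the top bolt about 33 mm and swung the top half open to about 108° (1.88 rad).
- Took the rod from the wooden rest and reached it over the bottom half, with the hand staying outside the cabinet.
- Pushed the switch lever until it met its stop.
- Laid the rod back in its rest with the bent end down and moved the arm clear.

**Last checks**
- **Top half:** the last pictures show it open at about the angle I left it.
- **Bottom half:** its bolt looks as it did before. I checked this by eye only and took no measurement.
- **Rod:** I released it within about 1 mm of the hand position where I gripped it. The rod's front and the glue bottle look the same in the pictures before and after.
- **Crate and mallet:** they look unmoved by eye; I did not measure them.
- **Lever:** at its end position it is mostly hidden under the cabinet's top front rail. I judge it fully over from three things:
  - it stopped hard at about 25 N, with the force in the direction expected for a lever at its stop;
  - the rod was within a few millimetres of where it should then be;
  - a faint grey patch appeared in the top view where the lever's tip should be. My automatic picture comparison showed no difference there above its threshold.

**What disagreed**
- The reported hand height read 28 to 42 mm lower than the cameras showed, varying with reach. Because of this the first attempt to grip the knob closed above it without touching anything. After that I set heights from the pictures.

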